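# Tip the buckle tray and hold it for picking

### The job

Take hold of the wooden buckle tray and raise its back corner, letting it rock on the pouring lip diagonally opposite, until all five brass buckles have slid down together behind that lip; none may spill over. Finish while still holding the tray tilted and still, its lip resting on the bench, so that the shoemaker can pick the buckles out; nothing is put down at the end. Leave the last, the tub, the spool and the hammer where they are.

Things in the scene. Friction and masses are not known exactly. Their poses are not given: they have to be found in the camera images.
- tray: Open square tray of varnished wood, loose, 0.4 kg: 220 x 220 mm outside, 40 mm high, walls 10 mm thick, grey laminate floor 6 mm. The corner at its own (+x, +y) is cut off at 45 degrees (50 mm off each side) and closed only by a low pouring lip; the other corners are square, full height. Origin: centre of the underside of the full square; z up, x and y along the sides. Any wall can be pinched from above.
- lip (a point): Middle of the pouring lip's inner face, at the level of the tray's floor (6 mm above the underside), 110 mm from the tray's origin measured level. The lip is 71 mm long, 10 mm thick, 12 mm high above the floor inside. x points outward across the lip (the tray's diagonal +x +y), y along the lip, z up out of the tray.
- lip_foot (a point): Middle of the lip's outer bottom edge, on the tray's underside, 120 mm from the tray's origin along its +x +y diagonal (height 0 while flat). The tray rocks on this straight 71 mm edge when the back corner is raised.
- back_corner (a point): Top of the tray's outer back corner, at its (-x, -y), diagonally opposite the lip; 40 mm above the bench while flat.
- last: Bystander: wooden shoe last, 252 x 84 x 78 mm, lying sole down on the left. Origin under its middle, x towards the toe.
- tub: Bystander: closed white plastic paste tub, 102 mm diameter, 97 mm high, on the right. Origin: centre of the underside.
- spool: Bystander: spool of thread standing upright, 56 mm diameter, 80 mm high, on the right. Origin: centre of the underside.
- hammer: Bystander: shoemaker's hammer, 230 mm long, head about 84 mm wide and 30 mm high, lying on the left. Origin under the handle, x towards the head.
- buckle0: Brass bar buckle lying flat in the tray: frame 36 x 30 mm, 5 mm thick, with a middle bar, 24 g. Origin: centre of its underside, z its thickness. Polished: friction on the tray 0.2 to 0.3, so it starts to slide at 11 to 17 degrees of tilt, but one that drags along a side wall needs 30 to 40 degrees to come all the way down.
- buckle1: Another buckle, same as buckle0.
- buckle2: Another buckle, same as buckle0.
- buckle3: Another buckle, same as buckle0.
- buckle4: Another buckle, same as buckle0.

How it is judged:
By the outcome, as a careful person would: the job done as asked, in the order asked, and still so for the second after the job is handed in, while the arm keeps its last pose, push and grip.
It also fails if it takes over 42 s, if anything falls off the work surface, if the arm or the gripper's body presses on something with over 40 N, if the wrist force passes 120 N, or if a joint passes its speed limit or range.

### The arm

A 6-joint arm with a two-finger parallel gripper is mounted at the origin on the work surface. World frame = base frame: x ahead of the robot, y to its left, z up, the work surface at z = 0. Lengths are in m, angles in rad, forces in N, time in s.
With the tool pointing down it reaches from about 0.3 to 0.775 m from the base axis. Payload 14.6 kg.
Tool frame: the origin (TCP) lies midway between the tips of the shut fingers; the grasp point (between the pads) lies 19 mm behind it; z points along the fingers, x is the direction in which the jaws open and shut, and the axes are right-handed (so a half turn about z gives the same grasp; the last joint's range is limited). The gripper opens to 85 mm and grips with 20 to 120 N. Pads are 22 mm wide; open, the fingers measure 114 mm over their backs; the gripper's body (76 mm by 85 mm) begins 54 mm behind the grasp point. The pads swing forward as they close: fully open they stand 13 mm farther back than shut.
Start: joints at [1.204, 0.3, 1.521, -0, 1.321, -0.067], TCP at [0.162, 0.525, 0.231] pointing down, gripper open.
Joint ranges: [-3.03, 3.03], [-0.79, 2.21], [0.23, 2.52], [-1.04, 4.18], [0, 3.07], [-2.55, 2.55]. Speed limits (rad/s): [2.22, 2.22, 2.57, 3.14, 3.14, 3.14].

### API

Orientations are given as a unit quaternion [w, x, y, z].
In Python, from station import manip gives the robot as it stands.
- The arm moves only by the tool move_arm, never from a script. Its argument "series" is text: rows parted by semicolons, each of 7 numbers parted by spaces: the turn, a rotation vector about the tool's x, y, z in rad, then the shift along the tool's x, y, z in m, then the closure, from -1 (fully open) to 1 (shut). A call has exactly 5 rows; each row shifts and turns the commanded pose from where the row before left it, along the tool's axes as they then stand; what a row does not reach is not made up. A row lasts 1/12 s, in which the tool goes at most 41.7 mm and 7.16 degrees, less where a joint would pass 70% of its speed; a pose out of reach is approached as far as the arm can. A call with a gripper value outside its range is refused whole. The fingers move at their own pace and stop on an object; "force" is the grip in N (left out, the last holds). Time passes only in rows, so rows that do not move let the fingers close, or fill a call up. It gives the time, the measured TCP pose, the force and the opening at its end, in the units of the state.
- manip.get_state(): the state, without advancing time (a new reading comes with each control period).
- manip.get_image(name): name is "scene" or "top" or "wrist"; returns a dict with "color" (384x512x3 uint8, red, green, blue), "depth" (384x512 float32, m along the optical axis (not along the pixel's ray), 0 where there is no reading), "fx", "fy", "cx", "cy" (pixels), "world_from_camera" (4x4, takes a point from camera to world coordinates); the wrist camera has in their place "mount" (4x4, takes a point from camera to tool coordinates, whose origin is the TCP and whose axes are the tool frame's). Camera axes: x right, y up, looking along -z (the intrinsics and any distortion apply to the point x, -y, -z); pixel columns grow to the right and rows downward; lengths in m; the calibration is good to about 2 mm. A picture is of the moment at which its call begins: read the wrist's pose just before it.
- manip.close_job(): hands the job in, once; it reports no verdict.
The state is a dict: "clock": time; "joint_positions": joint angles; "joint_vel": joint speeds; "effort": joint torques, N m; "ee_pos": TCP position; "tool_rot": TCP orientation; "ft_force": force on the tool from outside, world axes, zero at the start; "torque": the same for the moment, N m; "opening": finger opening in m.
Only numpy, scipy, OpenCV 4.12 (cv2) and the standard library are available. Lean on these libraries where they do the work, as an engineer would, in place of code of your own. Each camera call takes 0.05 s, during which the arm holds its last target.

## Working session

There is one attempt and no reset: what is moved stays moved. The work goes in short steps, Python scripts to look and compute and a tool call to move; the robot and the scene stay as the last step left them, time stands still between calls to the robot, and variables do not carry over. Pictures are saved under pics/ and viewed, and the job is handed in when it is done.

Besides the shell and the picture viewer there is one more tool, called after "Emit:" as a command line: name --argument value ..., lists and objects as JSON in quotes. move_arm: Moves the arm, as the interface text tells. Its arguments: {"type":"object","properties":{"series":{"type":"string"},"force":{"type":"number"}},"required":["series"]}

```bash
ls; mkdir -p pics
python3 - <<'E'
from station import manip
import cv2,pickle
s=manip.get_state();print(s)
for n in ["scene","top","wrist"]:
    im=manip.get_image(n);pickle.dump(im,open(f"{n}0.pkl","wb"))
    cv2.imwrite(f"pics/{n}0.png",im["color"][:,:,::-1]); print(n,im["fx"],im["fy"],im["cx"],im["cy"],im.get("world_from_camera"),im.get("mount"),[k for k in im])
E
```

```text
pics
{'clock': 0.0, 'joint_positions': array([ 1.20438307e+00,  3.00491851e-01,  1.52158178e+00,  2.74296518e-05,
        1.32069014e+00, -6.65694993e-02]), 'joint_vel': array([-0.00086219,  0.00055262, -0.00040084, -0.00221928, -0.00083577,
        0.00172397]), 'effort': array([-1.14394130e-03, -5.43498194e+01, -3.61788797e+01, -2.26933821e-04,
        4.03098558e-03,  1.21366776e-05]), 'ee_pos': array([0.16235179, 0.52525078, 0.23070964]), 'tool_rot': array([ 3.04252892e-04,  8.04790964e-01,  5.93558051e-01, -5.00483715e-04]), 'ft_force': array([ 0.43942616, -0.6455859 , -0.25204832]), 'torque': array([-0.03378544,  0.04835561, -0.02664157]), 'opening': 0.0855052253408295}
scene 425.2786903144466 425.2786903144466 258.97550240868264 190.60816602454884 [[-0.6973512  -0.5173293   0.49605614  1.14541205]
 [ 0.71654856 -0.51876957  0.46630065  0.57277943]
 [ 0.01610785  0.68062363  0.73245615  0.94464062]
 [ 0.          0.          0.          1.        ]] None ['color', 'depth', 'fx', 'fy', 'cx', 'cy', 'world_from_camera']
top 393.0999417546669 393.0999417546669 255.56591098570993 194.19313662733032 [[ 0.0067293   0.99926542 -0.03772717  0.46981146]
 [-0.99997106  0.00685839  0.0032931   0.0067062 ]
 [ 0.00354942  0.03770392  0.99928265  1.20685704]
 [ 0.          0.          0.          1.        ]] None ['color', 'depth', 'fx', 'fy', 'cx', 'cy', 'world_from_camera']
wrist 338.611332349726 338.611332349726 259.87049982836584 189.5815971186141 None [[ 9.99999744e-01  7.10818158e-04  8.37948701e-05 -9.24634578e-04]
 [ 7.06962216e-04 -9.62663667e-01 -2.70699399e-01 -6.72338548e-02]
 [-1.11751771e-04  2.70699389e-01 -9.62663923e-01 -1.40413876e-01]
 [ 0.00000000e+00  0.00000000e+00  0.00000000e+00  1.00000000e+00]] ['color', 'depth', 'fx', 'fy', 'cx', 'cy', 'mount']
```

View pics/top0.png

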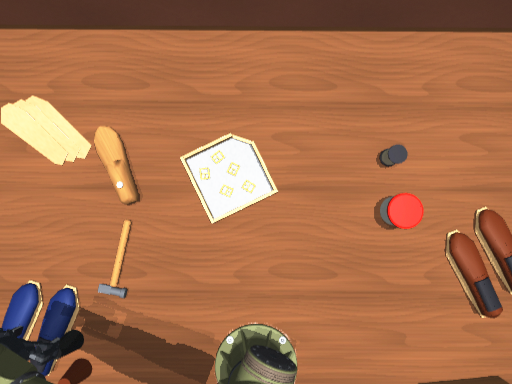

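View pics/scene0.png

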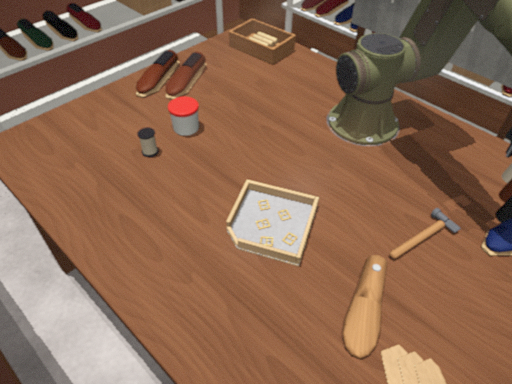

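```bash
cat > h.py <<'E'
import numpy as np,cv2,pickle
def rays(im,uv,T=None):
    uv=np.asarray(uv,float).reshape(-1,2); T=im["world_from_camera"] if T is None else T
    d=np.c_[(uv[:,0]-im["cx"])/im["fx"],-(uv[:,1]-im["cy"])/im["fy"],-np.ones(len(uv))]
    return T[:3,3],d@T[:3,:3].T
def onplane(im,uv,z,T=None):
    o,d=rays(im,uv,T); return o+d*((z-o[2])/d[:,2])[:,None]
def cloud(im,T=None):
    h,w=im["depth"].shape; u,v=np.meshgrid(np.arange(w),np.arange(h))
    o,d=rays(im,np.c_[u.ravel(),v.ravel()],T); P=o+d*im["depth"].reshape(-1,1)
    P[im["depth"].ravel()==0]=np.nan
    return P.reshape(h,w,3)
def proj(im,P,T=None):
    T=im["world_from_camera"] if T is None else T
    p=(np.asarray(P).reshape(-1,3)-T[:3,3])@T[:3,:3]
    return np.c_[im["cx"]+im["fx"]*p[:,0]/-p[:,2], im["cy"]-im["fy"]*p[:,1]/-p[:,2]]
E
python3 - <<'E'
from h import *
for n in ["top","scene"]:
    im=pickle.load(open(n+"0.pkl","rb")); P=cloud(im)
    m=(np.abs(P[:,:,0]-.52)<.25)&(np.abs(P[:,:,1]-.08)<.22)
    z=P[:,:,2]; print(n,"bench z",np.nanmedian(z[m]))
    mm=(m&(z>.028)&(z<.06)).astype(np.uint8)
    r=P[mm>0]; print(len(r),r.min(0),r.max(0), "rim z",np.median(r[:,2]))
    c=np.vstack([k for k in cv2.findContours(mm,cv2.RETR_EXTERNAL,cv2.CHAIN_APPROX_NONE)[0] if len(k)>10])
    h=cv2.convexHull(c); a=cv2.approxPolyDP(h,4,True)[:,0]
    print(np.c_[a,onplane(im,a,.04)].round(4))
    x0,y0=c[:,0].min(0)-10; x1,y1=c[:,0].max(0)+10
    cv2.imwrite(f"pics/{n}_crop0.png",cv2.resize(im["color"][y0:y1,x0:x1,::-1],None,fx=5 if n=="top" else 5,fy=5,interpolation=cv2.INTER_CUBIC)); print(x0,y0)
E
```

```text
top bench z 0.0005424548059558276
914 [ 0.42751887 -0.06110043  0.02802671] [0.69734839 0.22958461 0.04577827] rim z 0.03915060289919259
[[ 2.530e+02  1.410e+02  6.727e-01  1.160e-02  4.000e-02]
 [ 2.770e+02  1.910e+02  5.238e-01 -6.080e-02  4.000e-02]
 [ 2.110e+02  2.230e+02  4.276e-01  1.342e-01  4.000e-02]
 [ 1.800e+02  1.570e+02  6.232e-01  2.287e-01  4.000e-02]
 [ 2.300e+02  1.330e+02  6.963e-01  8.050e-02  4.000e-02]]
170 123
scene bench z 0.000631329650298551
1135 [ 0.43283169 -0.06020092  0.02800537] [0.70076783 0.22956228 0.04619042] rim z 0.03860685198827263
[[ 2.460e+02  1.800e+02  5.292e-01 -6.040e-02  4.000e-02]
 [ 3.170e+02  1.970e+02  4.327e-01  1.321e-01  4.000e-02]
 [ 2.980e+02  2.590e+02  6.321e-01  2.314e-01  4.000e-02]
 [ 2.370e+02  2.420e+02  7.045e-01  8.400e-02  4.000e-02]
 [ 2.260e+02  2.200e+02  6.747e-01  9.600e-03  4.000e-02]]
216 170
```

```bash
python3 -c "
import cv2
for n in ['top','scene']:
    i=cv2.imread(f'pics/{n}_crop0.png');print(i.shape)"
```

```text
(550, 585, 3)
(495, 555, 3)
```

View pics/top_crop0.png

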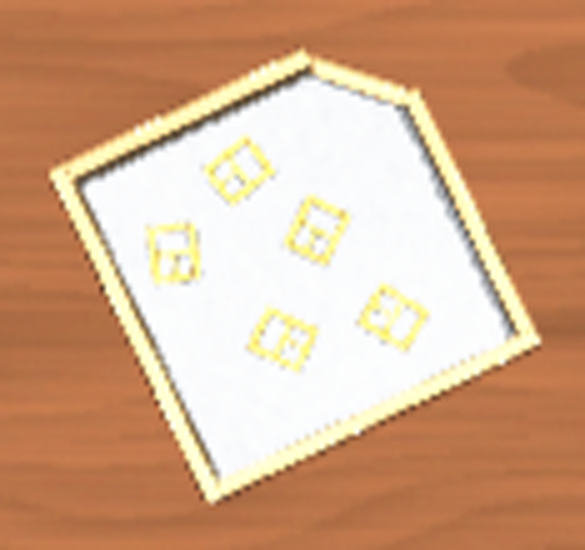

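```bash
cat >> h.py <<'E'
from scipy.spatial.transform import Rotation as Ro
def q2R(q): return Ro.from_quat([q[1],q[2],q[3],q[0]]).as_matrix()
YAW=np.deg2rad(-63.7); C=np.array([.5772,.0850,0])
def Rt(): return Ro.from_euler('z',YAW).as_matrix()
GX,GY=-.080,-.105
def grasp(tcpz=.014,th=0.,C=None,yaw=None):
    """tool pose R,p at tray tilt th (deg)"""
    C=globals()['C'] if C is None else C; yaw=YAW if yaw is None else yaw
    T=Ro.from_euler('z',yaw).as_matrix()
    p=C+T@[GX,GY,tcpz]
    xt=T@[0,1,0]; zt=np.array([0,0,-1.]); R=np.c_[xt,np.cross(zt,xt),zt]
    foot=C+T@[.12/2**.5,.12/2**.5,0]; ax=T@(np.array([-1,1,0])/2**.5)
    Q=Ro.from_rotvec(ax*np.deg2rad(th)).as_matrix()
    return Q@R, foot+Q@(p-foot)
def rows(R,p,R2,p2,n):
    w=Ro.from_matrix(R.T@R2).as_rotvec()/n; out=[]
    d=p2-p
    q=R.copy()
    for i in range(n):
        out.append(np.r_[w,q.T@(d/n)].round(4)); q=q@Ro.from_rotvec(w).as_matrix()
    return out
E
python3 - <<'E'
from h import *
s0R=q2R([3.04252892e-04,8.04790964e-01,5.93558051e-01,-5.00483715e-04]);p0=np.array([.16235,.52525,.23071])
for th in (0,40):
    R,p=grasp(th=th);print(th,p,R.round(3),np.rad2deg(Ro.from_matrix(s0R.T@R).magnitude()))
R,p=grasp(th=40)
for r in rows(s0R,p0,R,p,15):print(*r)
E
```

```text
0 [0.44762323 0.11019644 0.014     ] [[ 0.896  0.443  0.   ]
 [ 0.443 -0.896  0.   ]
 [ 0.     0.    -1.   ]] 46.51987417497472
40 [0.51172903 0.08849782 0.17194524] [[ 0.74   0.286 -0.609]
 [ 0.496 -0.843  0.206]
 [-0.455 -0.455 -0.766]] 60.59729427977853
0.0444 -0.0176 0.0518 -0.0209 0.0309 0.0039
0.0444 -0.0176 0.0518 -0.0192 0.032 0.0029
0.0444 -0.0176 0.0518 -0.0175 0.0331 0.0018
0.0444 -0.0176 0.0518 -0.0158 0.034 0.0006
0.0444 -0.0176 0.0518 -0.014 0.0348 -0.0007
0.0444 -0.0176 0.0518 -0.0122 0.0354 -0.002
0.0444 -0.0176 0.0518 -0.0104 0.0359 -0.0034
0.0444 -0.0176 0.0518 -0.0086 0.0362 -0.0048
0.0444 -0.0176 0.0518 -0.0068 0.0363 -0.0063
0.0444 -0.0176 0.0518 -0.005 0.0363 -0.0078
0.0444 -0.0176 0.0518 -0.0033 0.0362 -0.0094
0.0444 -0.0176 0.0518 -0.0016 0.0358 -0.0109
0.0444 -0.0176 0.0518 0.0 0.0354 -0.0125
0.0444 -0.0176 0.0518 0.0016 0.0347 -0.0141
0.0444 -0.0176 0.0518 0.0031 0.0339 -0.0156
```

Emit:
move_arm --series "0.044 -0.018 0.052 -0.021 0.031 0.004 0.2; 0.044 -0.018 0.052 -0.019 0.032 0.003 0.2; 0.044 -0.018 0.052 -0.0175 0.033 0.002 0.2; 0.044 -0.018 0.052 -0.016 0.034 0.0005 0.2; 0.044 -0.018 0.052 -0.014 0.035 -0.0005 0.2" --force 60

```text
clock: 0.57
ee_pos: [0.2795, 0.3783, 0.2112]
tool_rot: [-0.062, 0.869, 0.479, -0.102]
ft_force: [0.2, 0.9, -0.5]
opening: 0.0342
```

Emit:
move_arm --series "0.044 -0.018 0.052 -0.012 0.0355 -0.002 0.2; 0.044 -0.018 0.052 -0.0105 0.036 -0.0035 0.2; 0.044 -0.018 0.052 -0.0085 0.036 -0.005 0.2; 0.044 -0.018 0.052 -0.007 0.036 -0.006 0.2; 0.044 -0.018 0.052 -0.005 0.036 -0.008 0.2"

```text
clock: 0.98
ee_pos: [0.3957, 0.2327, 0.1924]
tool_rot: [-0.122, 0.907, 0.351, -0.2]
ft_force: [-0.1, 1.0, 0.0]
opening: 0.0344
```

Emit:
move_arm --series "0.044 -0.018 0.052 -0.003 0.036 -0.009 0.2; 0.044 -0.018 0.052 -0.0015 0.036 -0.011 0.2; 0.044 -0.018 0.052 0 0.0355 -0.0125 0.2; 0.044 -0.018 0.052 0.0015 0.035 -0.014 0.2; 0.044 -0.018 0.052 0.003 0.034 -0.0155 0.2"

```text
clock: 1.4
ee_pos: [0.5124, 0.0868, 0.173]
tool_rot: [-0.178, 0.916, 0.212, -0.291]
ft_force: [0.4, 0.9, -0.4]
opening: 0.0344
```

Run:
```python
from h import *
from station import manip
s=manip.get_state();print(s["joint_positions"].round(2))
R,p=grasp(tcpz=.13,th=0)
for r in rows(q2R(s["tool_rot"]),s["ee_pos"],R,p,10):print(*r)
im=manip.get_image("wrist");cv2.imwrite("pics/wrist1.png",im["color"][:,:,::-1])
```

```text
[ 0.    0.65  1.28  0.21  1.87 -0.46]
-0.0488 0.0497 -0.0004 -0.0017 -0.0019 0.0077
-0.0488 0.0497 -0.0004 -0.002 -0.0023 0.0075
-0.0488 0.0497 -0.0004 -0.0024 -0.0026 0.0073
-0.0488 0.0497 -0.0004 -0.0028 -0.003 0.007
-0.0488 0.0497 -0.0004 -0.0031 -0.0033 0.0067
-0.0488 0.0497 -0.0004 -0.0034 -0.0036 0.0064
-0.0488 0.0497 -0.0004 -0.0037 -0.0039 0.006
-0.0488 0.0497 -0.0004 -0.004 -0.0042 0.0056
-0.0488 0.0497 -0.0004 -0.0043 -0.0045 0.0052
-0.0488 0.0497 -0.0004 -0.0045 -0.0047 0.0048
```

View pics/wrist1.png

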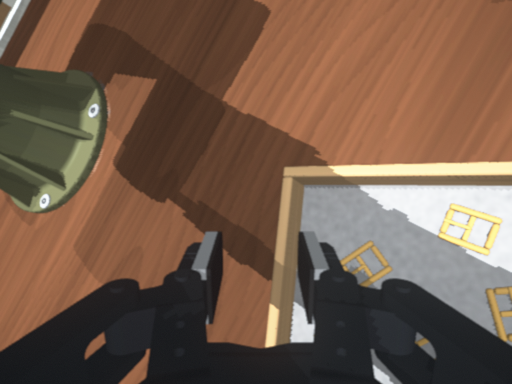

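Emit:
move_arm --series "-0.049 0.05 0 -0.0015 -0.002 0.0075 0.2; -0.049 0.05 0 -0.002 -0.0025 0.0075 0.2; -0.049 0.05 0 -0.0025 -0.0025 0.007 0.2; -0.049 0.05 0 -0.003 -0.003 0.007 0.2; -0.049 0.05 0 -0.003 -0.003 0.007 0.2"

```text
clock: 1.87
ee_pos: [0.4792, 0.1, 0.1517]
tool_rot: [-0.088, 0.96, 0.223, -0.145]
ft_force: [0.3, 0.2, -1.1]
opening: 0.0343
```

Emit:
move_arm --series "-0.049 0.05 0 -0.0035 -0.0035 0.0065 0.2; -0.049 0.05 0 -0.0035 -0.004 0.006 0.2; -0.049 0.05 0 -0.004 -0.004 0.0055 0.2; -0.049 0.05 0 -0.004 -0.0045 0.005 0.2; -0.049 0.05 0 -0.0045 -0.0045 0.005 0.2"

```text
clock: 2.28
ee_pos: [0.4477, 0.1116, 0.1302]
tool_rot: [0.002, 0.974, 0.227, 0.004]
ft_force: [-0.0, 0.1, -0.2]
opening: 0.0341
```

Run:
```python
from h import *
from station import manip
s=manip.get_state();print(s["ee_pos"],s["tool_rot"])
im=manip.get_image("wrist");cv2.imwrite("pics/wrist2.png",im["color"][:,:,::-1])
pickle.dump((s,im),open("w2.pkl","wb"))
T=np.eye(4);T[:3,:3]=q2R(s["tool_rot"]);T[:3,3]=s["ee_pos"];T=T@im["mount"]
P=cloud(im,T);z=P[:,:,2]
print(np.nanmin(z),[np.round(P[v,u],3) for u,v in [(250,50),(450,100)]])
m=((z>.034)&(z<.05)).astype(np.uint8)*255
cv2.imwrite("pics/m2.png",m)
print(proj(im,[[.430,.133,.04],[.447,.110,.04]],T))
```

```text
[0.44765928 0.11159192 0.13021954] [0.00208519 0.97394053 0.22675328 0.00429427]
-0.0057279832009030085 [array([ 0.399,  0.197, -0.002]), array([ 0.554,  0.233, -0.001])]
[[249.14202439 154.07904936]
 [256.69413792 193.32787209]]
```

View pics/wrist2.png

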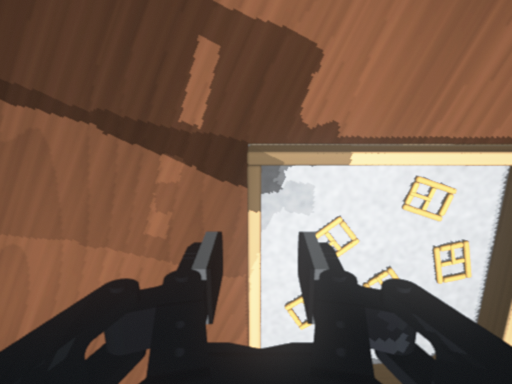

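View pics/m2.png

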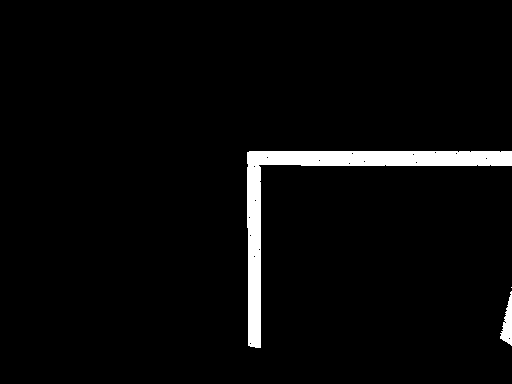

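Run:
```python
from h import *
s,im=pickle.load(open("w2.pkl","rb"))
T=np.eye(4);T[:3,:3]=q2R(s["tool_rot"]);T[:3,3]=s["ee_pos"];T=T@im["mount"]
m=cv2.imread("pics/m2.png",0)
A=[];B=[]
for v in range(180,335):   # vertical wall BR: mean col
    u=np.where(m[v,235:280])[0]+235; A.append([u.mean(),v])
for u in range(280,500):
    v=np.where(m[140:180,u])[0]+140; B.append([u,v.mean()])
A=onplane(im,A,.04,T)[:,:2];B=onplane(im,B,.04,T)[:,:2]
la=cv2.fitLine(A.astype(np.float32),cv2.DIST_HUBER,0,.001,.001).ravel(); lb=cv2.fitLine(B.astype(np.float32),cv2.DIST_HUBER,0,.001,.001).ravel()
print(np.rad2deg(np.arctan2(la[1],la[0])),np.rad2deg(np.arctan2(lb[1],lb[0])))
k=np.linalg.solve(np.c_[la[:2],-lb[:2]],lb[2:]-la[2:]); c=la[2:]+k[0]*la[:2]
print("centre-line corner",c)
for yaw in [np.arctan2(la[1],la[0])]:
  yaw = yaw if yaw<0 else yaw-np.pi
  yb=np.arctan2(lb[1],lb[0])
  Y=(yaw+ (yb-np.pi/2))/2; print(np.rad2deg(Y)); T2=Ro.from_euler('z',Y).as_matrix()
  C2=np.r_[c,0]-T2@[-.105,-.105,0]; print("C",C2)
  for nm,q in [("L",[-.11,.11,0]),("R",[.11,-.11,0]),("B",[-.11,-.11,0]),("foot",[.0849,.0849,0])]: print(nm,C2+T2@q)
  R,p=grasp(.014,0,C2,Y)
  print(p); R0=q2R(s["tool_rot"])
  d=R0.T@(p-s["ee_pos"]); print("turn",Ro.from_matrix(R0.T@R).as_rotvec().round(4),"shift",d)
  print(*rows(R0,s["ee_pos"],R,p+[0,0,.05],5),sep="\n")
```

```text
-63.881813 26.089552
centre-line corner [0.43379378 0.1318203 ]
-63.89613
C [0.57428354 0.08373051 0.        ]
L [0.62466333 0.23091025 0.        ]
R [ 0.52390375 -0.06344924  0.        ]
B [0.42710379 0.1341103  0.        ]
foot [0.68787954 0.04484647 0.        ]
[0.44479378 0.10937036 0.014     ]
turn [ 0.006  -0.0074  0.0019] shift [-4.41424451e-03  2.91027051e-05  1.16192257e-01]
[ 0.0012 -0.0015  0.0004 -0.0008  0.0001  0.0132]
[ 0.0012 -0.0015  0.0004 -0.0008  0.0001  0.0132]
[ 0.0012 -0.0015  0.0004 -0.0008  0.0001  0.0132]
[ 0.0012 -0.0015  0.0004 -0.0007  0.0001  0.0132]
[ 0.0012 -0.0015  0.0004 -0.0007  0.0001  0.0132]
```

Emit:
move_arm --series "0.0012 -0.0015 0.0004 -0.001 0 0.013 0.2; 0.0012 -0.0015 0.0004 -0.001 0 0.013 0.2; 0.0012 -0.0015 0.0004 -0.0005 0 0.013 0.2; 0.0012 -0.0015 0.0004 -0.0005 0 0.013 0.2; 0.0012 -0.0015 0.0004 -0.0005 0 0.013 0.2"

```text
clock: 2.75
ee_pos: [0.4448, 0.1098, 0.0646]
tool_rot: [-0.001, 0.974, 0.226, -0.002]
ft_force: [0.0, 0.6, 0.5]
opening: 0.0341
```

```bash
sed -i 's/^YAW=.*/YAW=np.deg2rad(-63.9); C=np.array([.5743,.0837,0])/' h.py
python3 - <<'E'
from h import *
from station import manip
s=manip.get_state();R,p=grasp(.014)
print(*rows(q2R(s["tool_rot"]),s["ee_pos"],R,p,5),sep="\n")
E
```

```text
[-0.0005  0.0007 -0.     -0.      0.0001  0.0101]
[-0.0005  0.0007 -0.     -0.      0.0001  0.0101]
[-0.0005  0.0007 -0.     -0.      0.0001  0.0101]
[-0.0005  0.0007 -0.     -0.      0.0001  0.0101]
[-0.0005  0.0007 -0.     -0.      0.0001  0.0101]
```

Emit:
move_arm --series "-0.0005 0.0007 0 0 0 0.01 0.2; -0.0005 0.0007 0 0 0 0.01 0.2; -0.0005 0.0007 0 0 0 0.01 0.2; -0.0005 0.0007 0 0 0 0.01 0.2; -0.0005 0.0007 0 0 0 0.01 0.2"

```text
clock: 3.17
ee_pos: [0.445, 0.1099, 0.0144]
tool_rot: [0.0, 0.974, 0.226, 0.0]
ft_force: [0.3, 0.2, 0.5]
opening: 0.0342
```

Emit:
move_arm --series "0 0 0 0 0 0 0.6; 0 0 0 0 0 0 0.7; 0 0 0 0 0 0 0.8; 0 0 0 0 0 0 1; 0 0 0 0 0 0 1" --force 60

```text
clock: 3.58
ee_pos: [0.4449, 0.1098, 0.0155]
tool_rot: [0.0, 0.974, 0.226, 0.0]
ft_force: [-0.2, 0.2, -2.9]
opening: 0.009
```

Emit:
move_arm --series "0 0 0 0 0 0 1; 0 0 0 0 0 0 1; 0 0 0 0 0 0 1; 0 0 0 0 0 0 1; 0 0 0 0 0 0 1"

```text
clock: 4.0
ee_pos: [0.4449, 0.1098, 0.0153]
tool_rot: [0.0, 0.974, 0.226, 0.0]
ft_force: [-0.5, -0.2, -2.3]
opening: 0.0087
```

Run:
```python
from h import *
from station import manip
s=manip.get_state();R,p=grasp(.014)
print(s["ee_pos"],p,s["ft_force"],s["torque"],s["opening"])
for n in ("top","scene"):
    im=manip.get_image(n);a,b,c,d=(170,290,120,230) if n=="top" else (210,330,160,275)
    cv2.imwrite(f"pics/{n}2.png",cv2.resize(im["color"][c:d,a:b,::-1],None,fx=4,fy=4))
R=q2R(s["tool_rot"]);T=Ro.from_euler('z',YAW).as_matrix()
foot=C+T@[.12/2**.5,.12/2**.5,0];ax=T@(np.array([-1,1,0])/2**.5)
pt=R.T@(foot-s["ee_pos"]);at=R.T@ax
print("foot",foot,"pivot tool",pt,"axis tool",at)
for deg in (1,2,3):
    w=at*np.deg2rad(deg);print(deg,w.round(5),(pt-Ro.from_rotvec(w).as_matrix()@pt).round(5))
```

```text
[0.44492542 0.10983706 0.01529749] [0.44481197 0.10934859 0.014     ] [-0.50651903 -0.23127716 -2.30964579] [-0.03082057  0.04669021 -0.02086616] 0.008659318287339365
foot [0.68783024 0.04482991 0.        ] pivot tool [0.18957474 0.1651799  0.01548278] axis tool [ 7.06905739e-01 -7.07307766e-01  2.18884873e-05]
1 [ 0.01234 -0.01234  0.     ] [ 0.00022  0.00022 -0.00438]
2 [ 0.02468 -0.02469  0.     ] [ 0.00049  0.00049 -0.00875]
3 [ 0.03701 -0.03703  0.     ] [ 0.00082  0.00082 -0.01311]
```

View pics/scene2.png

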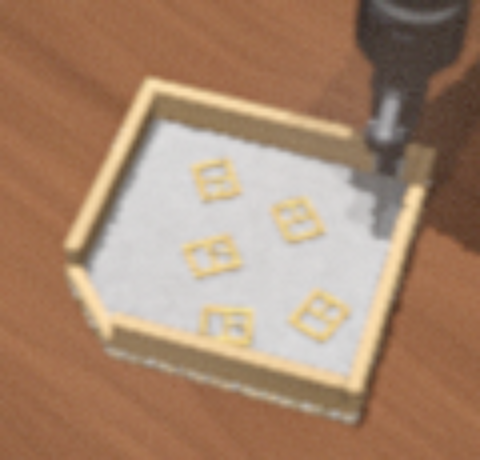

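Emit:
move_arm --series "0.0062 -0.0062 0 0.0001 0.0001 -0.0022 1; 0.0062 -0.0062 0 0.0001 0.0001 -0.0022 1; 0.0062 -0.0062 0 0.0001 0.0001 -0.0022 1; 0.0062 -0.0062 0 0.0001 0.0001 -0.0022 1; 0.0062 -0.0062 0 0.0001 0.0001 -0.0022 1" --force 80

```text
clock: 4.52
ee_pos: [0.4457, 0.1095, 0.0265]
tool_rot: [-0.012, 0.974, 0.226, -0.019]
ft_force: [-0.7, 1.1, -2.3]
opening: 0.0086
```

```bash
cat > chk.py <<'E'
from h import *
from station import manip
import sys
def chk(img=None):
    s=manip.get_state();R=q2R(s["tool_rot"])
    R0,p0=q2R([0,.97404,.22638,0]),np.array([.44492,.10984,.0153])
    rv=Ro.from_matrix(R@R0.T).as_rotvec();a=np.rad2deg(np.linalg.norm(rv))
    T=Ro.from_euler('z',YAW).as_matrix();foot=C+T@[.12/2**.5,.12/2**.5,0]
    pt=R0.T@(foot-p0)
    print("t",round(s["clock"],2),"tilt",a.round(2),"axis az",np.rad2deg(np.arctan2(rv[1],rv[0])).round(1),"pivot err mm",((R@pt+s["ee_pos"]-foot)*1e3).round(2),"F",s["ft_force"].round(2),"M",s["torque"].round(2),"op",round(s["opening"],4))
    if img:
        for n in img.split(","):
            n,k=n.split(":");im=manip.get_image(n);a,b,c,d=(170,300,100,230) if n=="top" else (205,335,130,275)
            pickle.dump(im,open(f"{n}{k}.pkl","wb"))
            cv2.imwrite(f"pics/{n}{k}.png",cv2.resize(im["color"][c:d,a:b,::-1],None,fx=4,fy=4))
chk(*sys.argv[1:])
E
python3 chk.py scene:3
```

```text
t 4.52 tilt 2.54 axis az 71.3 pivot err mm [-0.22 -0.38  0.04] F [-0.7   1.06 -2.31] M [-0.04  0.07 -0.03] op 0.0086
```

View pics/scene3.png

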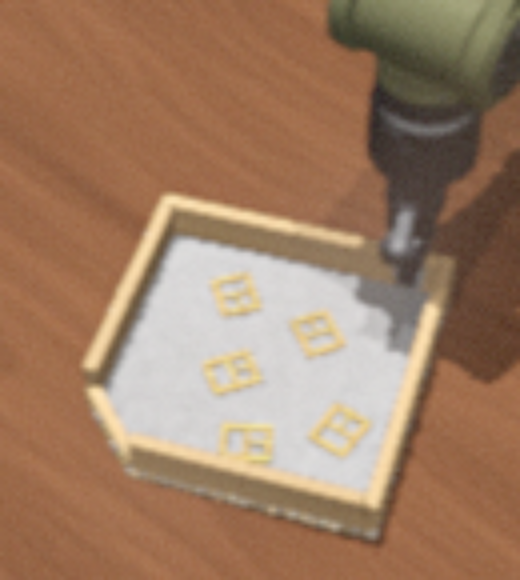

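Emit:
move_arm --series "0.0062 -0.0062 0 0.0001 0.0001 -0.0022 1; 0.0062 -0.0062 0 0.0001 0.0001 -0.0022 1; 0.0062 -0.0062 0 0.0001 0.0001 -0.0022 1; 0.0062 -0.0062 0 0.0001 0.0001 -0.0022 1; 0.0062 -0.0062 0 0.0001 0.0001 -0.0022 1"

```text
clock: 4.98
ee_pos: [0.4471, 0.1091, 0.0374]
tool_rot: [-0.023, 0.973, 0.225, -0.037]
ft_force: [1.1, -0.0, -2.2]
opening: 0.0084
```

Emit:
move_arm --series "0.0062 -0.0062 0 0.0001 0.0001 -0.0022 1; 0.0062 -0.0062 0 0.0001 0.0001 -0.0022 1; 0.0062 -0.0062 0 0.0001 0.0001 -0.0022 1; 0.005 -0.005 0 0.0001 0.0001 -0.0018 1; 0.0035 -0.0035 0 0 0 -0.0012 1"

```text
clock: 5.4
ee_pos: [0.4486, 0.1086, 0.0469]
tool_rot: [-0.033, 0.972, 0.225, -0.053]
ft_force: [1.4, -0.0, -3.3]
opening: 0.0086
```

Emit:
move_arm --series "0.0025 -0.0025 0 0 0 -0.0009 1; 0.0025 -0.0025 0 0.0001 0.0001 -0.0009 1; 0.0025 -0.0025 0 0 0 -0.0009 1; 0.0025 -0.0025 0 0.0001 0.0001 -0.0009 1; 0.0025 -0.0025 0 0 0 -0.0009 1"

```text
clock: 5.82
ee_pos: [0.4493, 0.1083, 0.0511]
tool_rot: [-0.038, 0.972, 0.225, -0.061]
ft_force: [0.8, -0.5, -2.2]
opening: 0.0088
```

```bash
python3 chk.py scene:4
```

```text
t 5.82 tilt 8.23 axis az 71.2 pivot err mm [-0.27 -0.33  0.07] F [ 0.78 -0.49 -2.2 ] M [-0.05 -0.24 -0.03] op 0.0088
```

View pics/scene4.png

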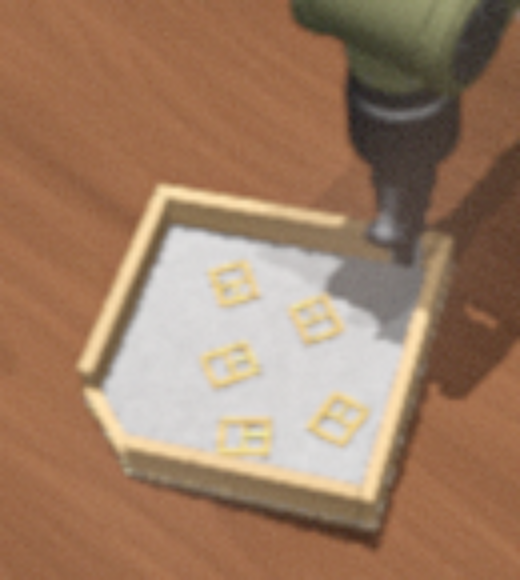

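Emit:
move_arm --series "0.002 -0.002 0 0 0 -0.0007 1; 0.002 -0.002 0 0.0001 0.0001 -0.0007 1; 0.002 -0.002 0 0 0 -0.0007 1; 0.002 -0.002 0 0 0 -0.0007 1; 0.002 -0.002 0 0 0 -0.0007 1"

```text
clock: 6.28
ee_pos: [0.4499, 0.1081, 0.0546]
tool_rot: [-0.042, 0.971, 0.225, -0.067]
ft_force: [1.0, -1.0, -2.4]
opening: 0.0084
```

Emit:
move_arm --series "0.002 -0.002 0 0 0 -0.0007 1; 0.002 -0.002 0 0.0001 0.0001 -0.0007 1; 0.002 -0.002 0 0 0 -0.0007 1; 0.002 -0.002 0 0.0001 0.0001 -0.0007 1; 0.002 -0.002 0 0 0 -0.0008 1"

```text
clock: 6.7
ee_pos: [0.4507, 0.1078, 0.0581]
tool_rot: [-0.045, 0.971, 0.225, -0.073]
ft_force: [0.5, -1.0, -2.9]
opening: 0.0081
```

Emit:
move_arm --series "0.002 -0.002 0 0 0 -0.0007 1; 0.002 -0.002 0 0.0001 0.0001 -0.0007 1; 0.002 -0.002 0 0 0 -0.0007 1; 0.002 -0.002 0 0 0 -0.0007 1; 0.002 -0.002 0 0 0 -0.0007 1"

```text
clock: 7.12
ee_pos: [0.4515, 0.1076, 0.0615]
tool_rot: [-0.049, 0.97, 0.225, -0.079]
ft_force: [0.0, -0.6, -2.1]
opening: 0.0083
```

Emit:
move_arm --series "0.002 -0.002 0 0 0 -0.0007 1; 0.002 -0.002 0 0.0001 0.0001 -0.0007 1; 0.002 -0.002 0 0 0 -0.0007 1; 0.002 -0.002 0 0.0001 0.0001 -0.0007 1; 0.002 -0.002 0 0 0 -0.0008 1"

```text
clock: 7.53
ee_pos: [0.4523, 0.1073, 0.065]
tool_rot: [-0.053, 0.969, 0.225, -0.085]
ft_force: [0.4, -0.7, -3.6]
opening: 0.0087
```

```bash
python3 chk.py scene:5
```

```text
t 7.53 tilt 11.47 axis az 71.2 pivot err mm [-0.3  -0.33  0.09] F [ 0.41 -0.66 -3.64] M [-0.18 -0.18 -0.01] op 0.0087
```

View pics/scene5.png

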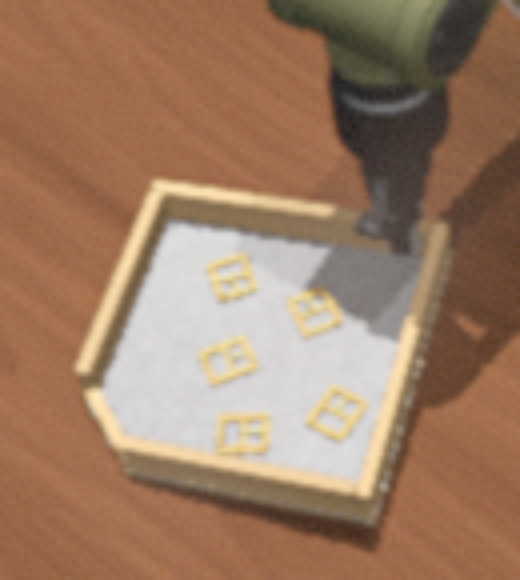

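Nothing sliding yet at 11.5°. I'll continue slowly.

Emit:
move_arm --series "0.002 -0.002 0 0 0 -0.0007 1; 0.002 -0.002 0 0.0001 0.0001 -0.0007 1; 0.002 -0.002 0 0 0 -0.0007 1; 0.002 -0.002 0 0 0 -0.0007 1; 0.002 -0.002 0 0 0 -0.0007 1"

```text
clock: 8.0
ee_pos: [0.4532, 0.107, 0.0684]
tool_rot: [-0.057, 0.969, 0.224, -0.091]
ft_force: [2.2, -0.7, -2.1]
opening: 0.0086
```

Emit:
move_arm --series "0.002 -0.002 0 0 0 -0.0007 1; 0.002 -0.002 0 0.0001 0.0001 -0.0007 1; 0.002 -0.002 0 0 0 -0.0007 1; 0.002 -0.002 0 0.0001 0.0001 -0.0007 1; 0.002 -0.002 0 0 0 -0.0008 1"

```text
clock: 8.42
ee_pos: [0.4541, 0.1067, 0.0718]
tool_rot: [-0.06, 0.968, 0.224, -0.097]
ft_force: [0.5, -0.5, -2.3]
opening: 0.0084
```

```bash
python3 chk.py scene:6
```

```text
t 8.42 tilt 13.09 axis az 71.2 pivot err mm [-0.31 -0.3   0.1 ] F [ 0.51 -0.47 -2.29] M [-0.13 -0.25  0.  ] op 0.0084
```

Emit:
move_arm --series "0.002 -0.002 0 0 0 -0.0007 1; 0.002 -0.002 0 0.0001 0.0001 -0.0007 1; 0.002 -0.002 0 0 0 -0.0007 1; 0.002 -0.002 0 0 0 -0.0007 1; 0.002 -0.002 0 0 0 -0.0007 1"

```text
clock: 8.88
ee_pos: [0.4551, 0.1063, 0.0752]
tool_rot: [-0.064, 0.967, 0.224, -0.103]
ft_force: [1.2, -1.2, -2.5]
opening: 0.0086
```

Emit:
move_arm --series "0.002 -0.002 0 0 0 -0.0007 1; 0.002 -0.002 0 0.0001 0.0001 -0.0007 1; 0.002 -0.002 0 0 0 -0.0007 1; 0.002 -0.002 0 0.0001 0.0001 -0.0007 1; 0.002 -0.002 0 0 0 -0.0008 1"

```text
clock: 9.3
ee_pos: [0.4561, 0.106, 0.0786]
tool_rot: [-0.068, 0.966, 0.224, -0.109]
ft_force: [-0.8, -1.0, -2.7]
opening: 0.009
```

```bash
python3 chk.py scene:7
```

```text
t 9.3 tilt 14.71 axis az 71.2 pivot err mm [-0.35 -0.3   0.09] F [-0.77 -1.03 -2.69] M [-0.22 -0.24 -0.03] op 0.009
```

View pics/scene7.png

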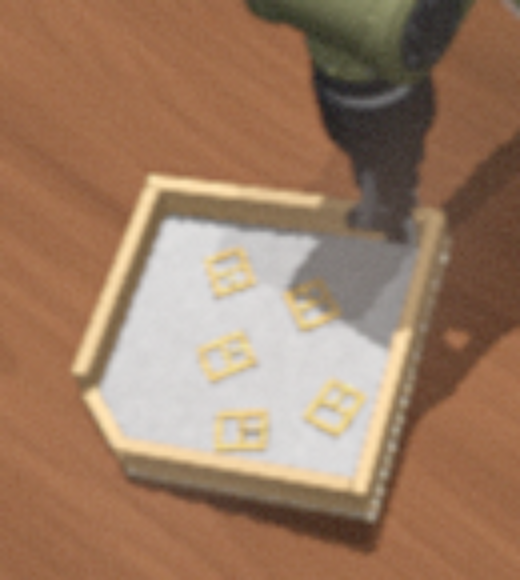

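Emit:
move_arm --series "0.002 -0.002 0 0 0 -0.0007 1; 0.002 -0.002 0 0.0001 0.0001 -0.0007 1; 0.002 -0.002 0 0 0 -0.0007 1; 0.002 -0.002 0 0 0 -0.0007 1; 0.002 -0.002 0 0 0 -0.0007 1"

```text
clock: 9.77
ee_pos: [0.4572, 0.1056, 0.0819]
tool_rot: [-0.071, 0.965, 0.224, -0.114]
ft_force: [1.3, -1.0, -2.8]
opening: 0.0084
```

Emit:
move_arm --series "0.002 -0.002 0 0 0 -0.0007 1; 0.002 -0.002 0 0.0001 0.0001 -0.0007 1; 0.002 -0.002 0 0 0 -0.0007 1; 0.002 -0.002 0 0.0001 0.0001 -0.0007 1; 0.002 -0.002 0 0 0 -0.0008 1"

```text
clock: 10.18
ee_pos: [0.4583, 0.1052, 0.0853]
tool_rot: [-0.075, 0.964, 0.223, -0.12]
ft_force: [0.5, 0.1, -2.3]
opening: 0.0083
```

```bash
python3 chk.py scene:8
```

```text
t 10.18 tilt 16.33 axis az 71.1 pivot err mm [-0.35 -0.32  0.12] F [ 0.49  0.13 -2.27] M [-0.18 -0.31  0.02] op 0.0083
```

View pics/scene8.png

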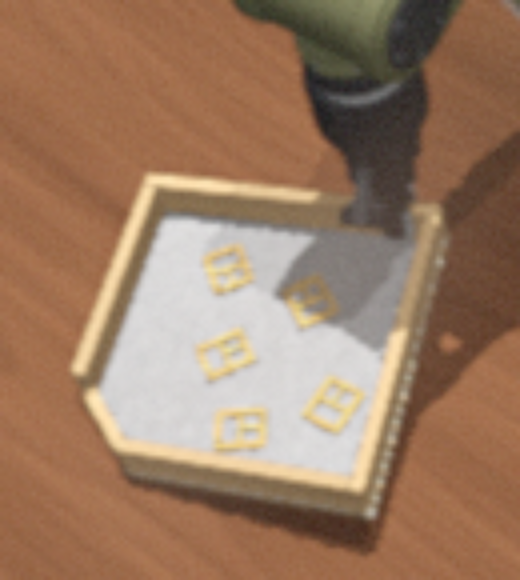

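Emit:
move_arm --series "0.002 -0.002 0 0 0 -0.0007 1; 0.002 -0.002 0 0.0001 0.0001 -0.0007 1; 0.002 -0.002 0 0 0 -0.0007 1; 0.002 -0.002 0 0 0 -0.0007 1; 0.002 -0.002 0 0 0 -0.0007 1"

```text
clock: 10.65
ee_pos: [0.4595, 0.1048, 0.0887]
tool_rot: [-0.079, 0.963, 0.223, -0.126]
ft_force: [1.1, -0.9, -2.7]
opening: 0.0084
```

```bash
python3 chk.py scene:9
```

```text
t 10.65 tilt 17.12 axis az 71.1 pivot err mm [-0.33 -0.29  0.17] F [ 1.13 -0.94 -2.68] M [-0.21 -0.35 -0.04] op 0.0084
```

View pics/scene9.png

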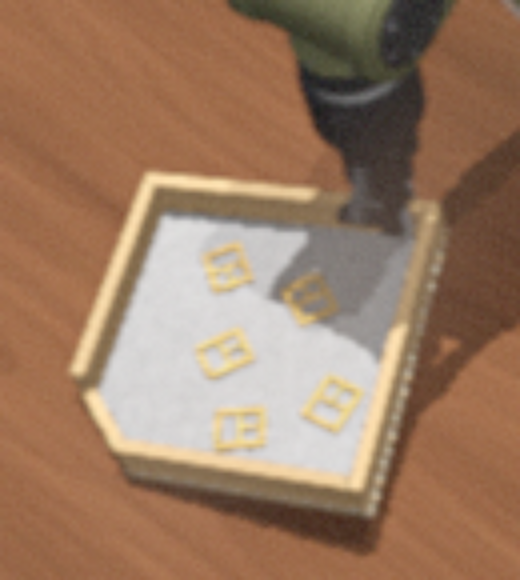

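```bash
cat > tilt.py <<'E'
from h import *
import sys
def fit(name):
    im=pickle.load(open(name,"rb"));P=cloud(im);hsv=cv2.cvtColor(im["color"],cv2.COLOR_RGB2HSV)
    g=(hsv[:,:,1]<50)&(hsv[:,:,2]>90)&(abs(P[:,:,0]-.58)<.13)&(abs(P[:,:,1]-.083)<.13)
    X=P[g];X=X[np.isfinite(X).all(1)&(X[:,2]<.2)]
    for _ in range(4):
        A=np.c_[X[:,:2],np.ones(len(X))];c=np.linalg.lstsq(A,X[:,2],rcond=None)[0];r=X[:,2]-A@c;X=X[abs(r)<max(.003,2*r.std())]
    n=np.array([-c[0],-c[1],1]);n/=np.linalg.norm(n)
    print(name,len(X),"tilt",np.rad2deg(np.arccos(n[2])).round(2),"dir",np.rad2deg(np.arctan2(n[1],n[0])).round(1),"res mm",(r.std()*1e3).round(2),
      "floor z at lip inner",(c@[C[0]+.11*np.cos(YAW+np.pi/4)*np.cos(np.arccos(n[2])),C[1]+.11*np.sin(YAW+np.pi/4),1]).round(4))
for n in sys.argv[1:]: fit(n)
E
python3 tilt.py scene0.pkl scene3.pkl scene9.pkl
```

```text
scene0.pkl 2728 tilt 0.04 dir -71.9 res mm 1.57 floor z at lip inner 0.0059
scene3.pkl 2816 tilt 2.45 dir -19.8 res mm 1.64 floor z at lip inner 0.0066
scene9.pkl 3028 tilt 17.14 dir -18.6 res mm 1.69 floor z at lip inner 0.0111
```

Emit:
move_arm --series "0.002 -0.002 0 0 0 -0.0007 1; 0.002 -0.002 0 0.0001 0.0001 -0.0007 1; 0.002 -0.002 0 0 0 -0.0007 1; 0.002 -0.002 0 0.0001 0.0001 -0.0007 1; 0.002 -0.002 0 0 0 -0.0007 1"

```text
clock: 11.12
ee_pos: [0.4606, 0.1044, 0.0919]
tool_rot: [-0.083, 0.962, 0.223, -0.132]
ft_force: [-0.4, 0.1, -3.0]
opening: 0.0082
```

```bash
python3 chk.py scene:10
```

```text
t 11.12 tilt 17.95 axis az 71.2 pivot err mm [-0.42 -0.3   0.  ] F [-0.36  0.1  -2.99] M [-0.14 -0.25 -0.09] op 0.0082
```

View pics/scene10.png

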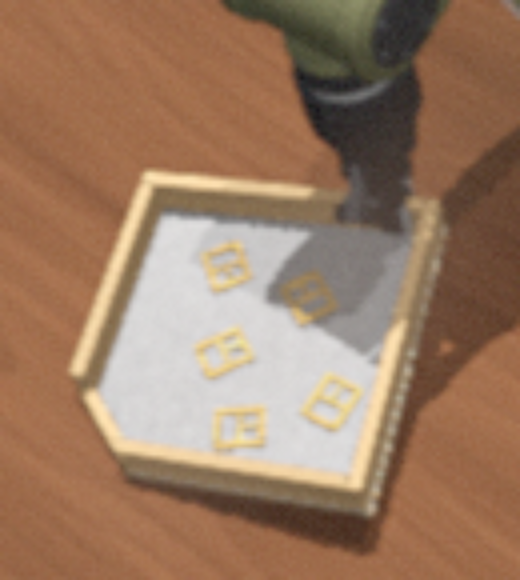

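Emit:
move_arm --series "0.002 -0.002 0 0 0 -0.0007 1; 0.002 -0.002 0 0.0001 0.0001 -0.0007 1; 0.002 -0.002 0 0 0 -0.0007 1; 0.002 -0.002 0 0.0001 0.0001 -0.0007 1; 0.002 -0.002 0 0 0 -0.0007 1"

```text
clock: 11.58
ee_pos: [0.4619, 0.104, 0.0952]
tool_rot: [-0.086, 0.961, 0.223, -0.138]
ft_force: [-0.7, 0.6, -1.9]
opening: 0.0082
```

```bash
python3 chk.py scene:11
```

```text
t 11.58 tilt 18.77 axis az 71.2 pivot err mm [-0.41 -0.29 -0.05] F [-0.72  0.58 -1.9 ] M [-0.07 -0.15 -0.04] op 0.0082
```

View pics/scene11.png

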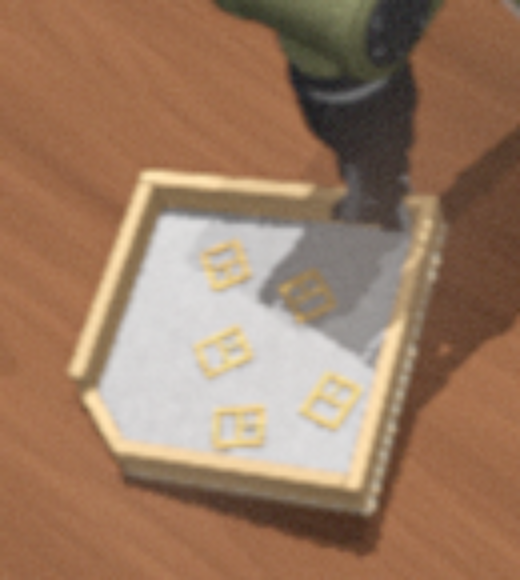

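Emit:
move_arm --series "0.002 -0.002 0 0 0 -0.0007 1; 0.002 -0.002 0 0.0001 0.0001 -0.0007 1; 0.002 -0.002 0 0 0 -0.0007 1; 0.002 -0.002 0 0.0001 0.0001 -0.0007 1; 0.002 -0.002 0 0 0 -0.0007 1"

```text
clock: 12.05
ee_pos: [0.4632, 0.1035, 0.0984]
tool_rot: [-0.09, 0.96, 0.222, -0.144]
ft_force: [-1.7, 0.2, -1.1]
opening: 0.0085
```

```bash
python3 chk.py scene:12
cat > mv.py <<'E'
import sys,pickle,cv2,numpy as np
a,b=[cv2.GaussianBlur(cv2.cvtColor(pickle.load(open(f"scene{k}.pkl","rb"))["color"],cv2.COLOR_RGB2GRAY),(0,0),1)[165:275,205:330].astype(int) for k in sys.argv[1:3]]
print("diff px>25:",(abs(a-b)>25).sum())
E
python3 mv.py 10 11; python3 mv.py 11 12
```

```text
t 12.05 tilt 19.57 axis az 71.1 pivot err mm [-0.35 -0.3  -0.12] F [-1.73  0.23 -1.08] M [-0.04  0.03  0.03] op 0.0085
diff px>25: 41
diff px>25: 29
```

Emit:
move_arm --series "0.002 -0.002 0 0 0 -0.0007 1; 0.002 -0.002 0 0.0001 0.0001 -0.0008 1; 0.002 -0.002 0 0 0 -0.0007 1; 0.002 -0.002 0 0.0001 0.0001 -0.0007 1; 0.002 -0.002 0 0 0 -0.0008 1"

```text
clock: 12.52
ee_pos: [0.4647, 0.103, 0.1017]
tool_rot: [-0.094, 0.959, 0.222, -0.15]
ft_force: [-1.7, 0.5, -1.5]
opening: 0.0086
```

```bash
python3 chk.py scene:13;python3 mv.py 12 13
```

```text
t 12.52 tilt 20.38 axis az 71.1 pivot err mm [-0.19 -0.35  0.04] F [-1.68  0.53 -1.53] M [-0.07 -0.01 -0.01] op 0.0086
diff px>25: 31
```

View pics/scene13.png

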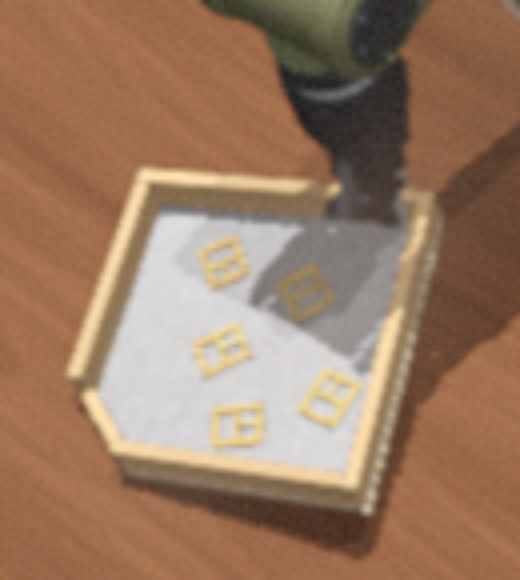

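Emit:
move_arm --series "0.002 -0.002 0 0 0 -0.0007 1; 0.002 -0.002 0 0.0001 0.0001 -0.0008 1; 0.002 -0.002 0 0 0 -0.0007 1; 0.002 -0.002 0 0 0 -0.0007 1; 0.002 -0.002 0 0 0 -0.0007 1"

```text
clock: 12.98
ee_pos: [0.4661, 0.1025, 0.1051]
tool_rot: [-0.097, 0.958, 0.222, -0.156]
ft_force: [-0.9, 0.2, -1.7]
opening: 0.0087
```

```bash
python3 chk.py scene:14;python3 mv.py 13 14
```

```text
t 12.98 tilt 21.17 axis az 71.1 pivot err mm [-0.12 -0.41  0.2 ] F [-0.89  0.24 -1.69] M [-0.1  -0.2  -0.03] op 0.0087
diff px>25: 50
```

Emit:
move_arm --series "0.002 -0.002 0 0 0 -0.0007 1; 0.002 -0.002 0 0.0001 0.0001 -0.0008 1; 0.002 -0.002 0 0 0 -0.0007 1; 0.002 -0.002 0 0 0 -0.0007 1; 0.002 -0.002 0 0 0 -0.0007 1"

```text
clock: 13.45
ee_pos: [0.4675, 0.1021, 0.1084]
tool_rot: [-0.101, 0.956, 0.222, -0.162]
ft_force: [1.0, -0.4, -2.9]
opening: 0.0082
```

```bash
python3 chk.py scene:15;python3 mv.py 14 15
```

```text
t 13.45 tilt 21.98 axis az 71.1 pivot err mm [-0.14 -0.39  0.28] F [ 0.99 -0.43 -2.9 ] M [-0.11 -0.41  0.04] op 0.0082
diff px>25: 58
```

View pics/scene15.png

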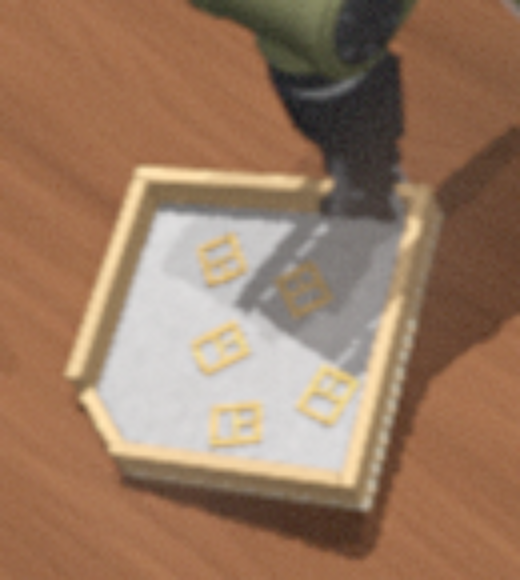

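Emit:
move_arm --series "0.002 -0.002 0 0 0 -0.0007 1; 0.002 -0.002 0 0.0001 0.0001 -0.0007 1; 0.002 -0.002 0 0 0 -0.0007 1; 0.002 -0.002 0 0 0 -0.0007 1; 0.002 -0.002 0 0 0 -0.0007 1"

```text
clock: 13.92
ee_pos: [0.4689, 0.1016, 0.1116]
tool_rot: [-0.105, 0.955, 0.221, -0.168]
ft_force: [1.8, 0.3, -3.9]
opening: 0.0088
```

```bash
python3 chk.py scene:16;python3 mv.py 15 16
```

```text
t 13.92 tilt 22.79 axis az 71.1 pivot err mm [-0.3  -0.32  0.25] F [ 1.75  0.33 -3.9 ] M [-0.19 -0.47 -0.01] op 0.0088
diff px>25: 62
```

Emit:
move_arm --series "0.002 -0.002 0 0 0 -0.0007 1; 0.002 -0.002 0 0.0001 0.0001 -0.0007 1; 0.002 -0.002 0 0 0 -0.0007 1; 0.002 -0.002 0 0 0 -0.0007 1; 0.002 -0.002 0 0 0 -0.0007 1"

```text
clock: 14.38
ee_pos: [0.4703, 0.1011, 0.1147]
tool_rot: [-0.108, 0.954, 0.221, -0.174]
ft_force: [0.6, -1.0, -3.0]
opening: 0.0086
```

```bash
python3 chk.py scene:17;python3 mv.py 16 17; python3 tilt.py scene17.pkl
```

```text
t 14.38 tilt 23.61 axis az 71.1 pivot err mm [-0.39 -0.27  0.24] F [ 0.65 -1.   -2.98] M [-0.18 -0.42 -0.04] op 0.0086
diff px>25: 14
scene17.pkl 3025 tilt 23.61 dir -18.8 res mm 1.72 floor z at lip inner 0.0152
```

View pics/scene17.png

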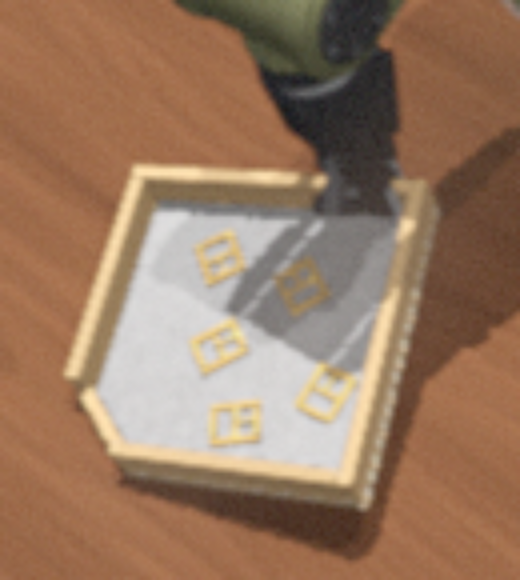

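Emit:
move_arm --series "0.002 -0.002 0 0 0 -0.0007 1; 0.002 -0.002 0 0.0001 0.0001 -0.0007 1; 0.002 -0.002 0 0 0 -0.0007 1; 0.002 -0.002 0 0 0 -0.0007 1; 0.002 -0.002 0 0 0 -0.0007 1"

```text
clock: 14.85
ee_pos: [0.4717, 0.1006, 0.1179]
tool_rot: [-0.112, 0.952, 0.221, -0.179]
ft_force: [0.8, -0.7, -2.5]
opening: 0.0084
```

```bash
python3 chk.py scene:18;python3 mv.py 17 18
```

```text
t 14.85 tilt 24.42 axis az 71.1 pivot err mm [-0.49 -0.24  0.2 ] F [ 0.79 -0.66 -2.5 ] M [-0.22 -0.43 -0.06] op 0.0084
diff px>25: 49
```

Emit:
move_arm --series "0.002 -0.002 0 0 0 -0.0007 1; 0.002 -0.002 0 0.0001 0.0001 -0.0007 1; 0.002 -0.002 0 0 0 -0.0007 1; 0.002 -0.002 0 0 0 -0.0007 1; 0.002 -0.002 0 0 0 -0.0007 1"

```text
clock: 15.32
ee_pos: [0.4733, 0.1001, 0.121]
tool_rot: [-0.116, 0.951, 0.22, -0.185]
ft_force: [1.6, 0.2, -2.9]
opening: 0.0084
```

```bash
python3 chk.py scene:19;python3 mv.py 18 19
```

```text
t 15.32 tilt 25.23 axis az 71.1 pivot err mm [-0.57 -0.19  0.2 ] F [ 1.61  0.19 -2.86] M [-0.21 -0.48 -0.1 ] op 0.0084
diff px>25: 46
```

View pics/scene19.png

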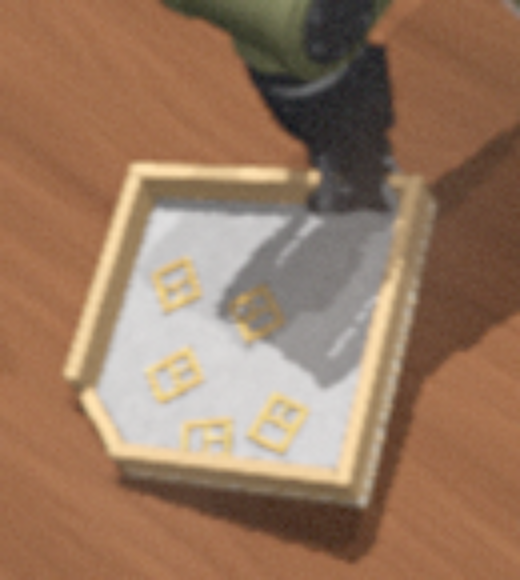

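Emit:
move_arm --series "0 0 0 0 0 0 1; 0 0 0 0 0 0 1; 0 0 0 0 0 0 1; 0 0 0 0 0 0 1; 0 0 0 0 0 0 1"

```text
clock: 15.78
ee_pos: [0.4732, 0.1001, 0.1209]
tool_rot: [-0.115, 0.951, 0.22, -0.185]
ft_force: [0.8, 0.1, -2.6]
opening: 0.0086
```

```bash
python3 chk.py scene:20;python3 mv.py 19 20
```

```text
t 15.78 tilt 25.21 axis az 71.1 pivot err mm [-0.61 -0.23  0.18] F [ 0.84  0.1  -2.64] M [-0.25 -0.46 -0.02] op 0.0086
diff px>25: 4
```

View pics/scene20.png

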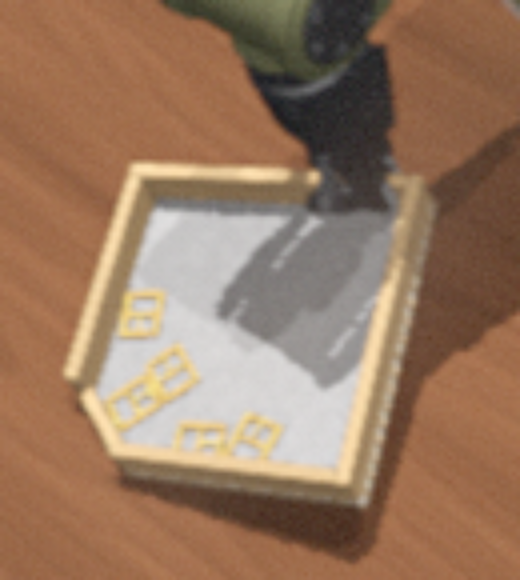

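Emit:
move_arm --series "0.002 -0.002 0 0 0 -0.0007 1; 0.003 -0.003 0 0.0001 0.0001 -0.0011 1; 0.003 -0.003 0 0 0 -0.001 1; 0.003 -0.003 0 0.0001 0.0001 -0.0011 1; 0.003 -0.003 0 0 0 -0.001 1"

```text
clock: 16.25
ee_pos: [0.4755, 0.0994, 0.1254]
tool_rot: [-0.121, 0.948, 0.22, -0.194]
ft_force: [-0.0, 0.1, -2.3]
opening: 0.0084
```

Emit:
move_arm --series "0.003 -0.003 0 0.0001 0.0001 -0.0011 1; 0.003 -0.003 0 0.0001 0.0001 -0.0011 1; 0.003 -0.003 0 0 0 -0.001 1; 0.003 -0.003 0 0.0001 0.0001 -0.0011 1; 0.003 -0.003 0 0 0 -0.001 1"

```text
clock: 16.67
ee_pos: [0.478, 0.0985, 0.1299]
tool_rot: [-0.126, 0.946, 0.219, -0.202]
ft_force: [-0.2, 0.3, -1.1]
opening: 0.0083
```

```bash
python3 chk.py scene:21
```

```text
t 16.67 tilt 27.6 axis az 71.1 pivot err mm [-0.69 -0.17  0.06] F [-0.17  0.34 -1.14] M [-0.1  -0.11  0.02] op 0.0083
```

View pics/scene21.png

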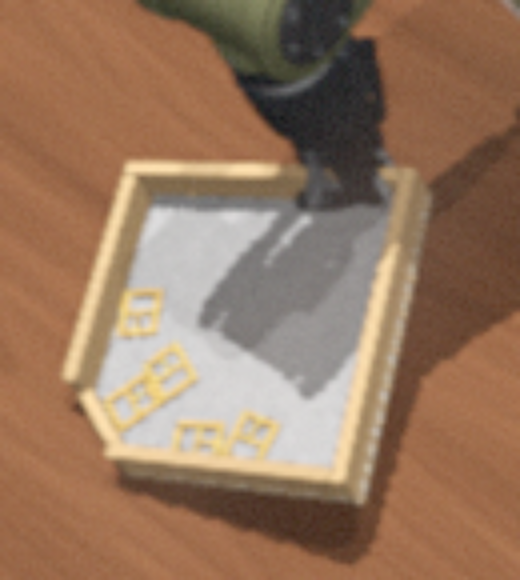

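Emit:
move_arm --series "0.003 -0.003 0 0.0001 0.0001 -0.0011 1; 0.003 -0.003 0 0.0001 0.0001 -0.0011 1; 0.003 -0.003 0 0 0 -0.0011 1; 0.003 -0.003 0 0.0001 0.0001 -0.0011 1; 0.003 -0.003 0 0 0 -0.0011 1"

```text
clock: 17.13
ee_pos: [0.4809, 0.0975, 0.1345]
tool_rot: [-0.132, 0.944, 0.219, -0.211]
ft_force: [-2.8, 0.4, -0.4]
opening: 0.0084
```

Emit:
move_arm --series "0.003 -0.003 0 0.0001 0.0001 -0.0011 1; 0.003 -0.003 0 0.0001 0.0001 -0.001 1; 0.003 -0.003 0 0 0 -0.0011 1; 0.003 -0.003 0 0.0001 0.0001 -0.0011 1; 0.003 -0.003 0 0 0 -0.001 1"

```text
clock: 17.55
ee_pos: [0.4837, 0.0965, 0.1389]
tool_rot: [-0.137, 0.941, 0.218, -0.22]
ft_force: [-2.3, 1.2, -0.3]
opening: 0.0085
```

Emit:
move_arm --series "0.003 -0.003 0 0.0001 0.0001 -0.0011 1; 0.003 -0.003 0 0.0001 0.0001 -0.001 1; 0.003 -0.003 0 0 0 -0.0011 1; 0.003 -0.003 0 0.0001 0.0001 -0.0011 1; 0.003 -0.003 0 0 0 -0.001 1"

```text
clock: 17.97
ee_pos: [0.4866, 0.0956, 0.1433]
tool_rot: [-0.142, 0.938, 0.217, -0.228]
ft_force: [-3.2, 0.1, 0.5]
opening: 0.0084
```

```bash
python3 chk.py scene:22
```

```text
t 17.97 tilt 31.24 axis az 71.1 pivot err mm [-0.33 -0.28  0.08] F [-3.18  0.1   0.52] M [0.02 0.16 0.06] op 0.0084
```

View pics/scene22.png

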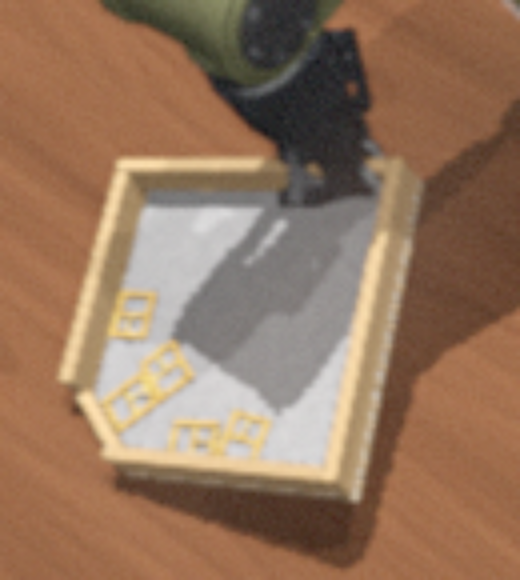

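Emit:
move_arm --series "0.003 -0.003 0 0 0 -0.0011 1; 0.003 -0.003 0 0 0 -0.0011 1; 0.003 -0.003 0 0 0 -0.0011 1; 0.003 -0.003 0 0.0001 0.0001 -0.0011 1; 0.003 -0.003 0 0 0 -0.0011 1"

```text
clock: 18.43
ee_pos: [0.4896, 0.0945, 0.1478]
tool_rot: [-0.148, 0.935, 0.217, -0.237]
ft_force: [-0.7, -0.4, -3.2]
opening: 0.0082
```

Emit:
move_arm --series "0.003 -0.003 0 0.0001 0.0001 -0.0011 1; 0.003 -0.003 0 0 0 -0.0011 1; 0.003 -0.003 0 0 0 -0.0011 1; 0.003 -0.003 0 0.0001 0.0001 -0.0011 1; 0.003 -0.003 0 0 0 -0.001 1"

```text
clock: 18.85
ee_pos: [0.4925, 0.0935, 0.1522]
tool_rot: [-0.153, 0.932, 0.216, -0.246]
ft_force: [0.3, -0.7, -3.4]
opening: 0.0084
```

Emit:
move_arm --series "0.003 -0.003 0 0.0001 0.0001 -0.0011 1; 0.003 -0.003 0 0 0 -0.001 1; 0.003 -0.003 0 0 0 -0.0011 1; 0.003 -0.003 0 0.0001 0.0001 -0.0011 1; 0.003 -0.003 0 0 0 -0.0011 1"

```text
clock: 19.27
ee_pos: [0.4955, 0.0925, 0.1565]
tool_rot: [-0.159, 0.929, 0.215, -0.254]
ft_force: [0.4, 0.0, -3.2]
opening: 0.0085
```

```bash
python3 chk.py scene:23
```

```text
t 19.27 tilt 34.89 axis az 71.1 pivot err mm [-0.43 -0.28  0.46] F [ 0.42  0.03 -3.25] M [-0.24 -0.55 -0.07] op 0.0085
```

View pics/scene23.png

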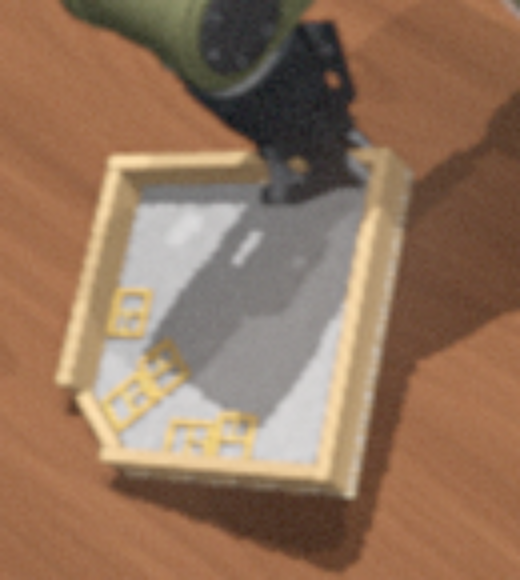

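Emit:
move_arm --series "0.003 -0.003 0 0.0001 0.0001 -0.001 1; 0.004 -0.004 0 0 0 -0.0014 1; 0.004 -0.004 0 0.0001 0.0001 -0.0014 1; 0.004 -0.004 0 0.0001 0.0001 -0.0014 1; 0.004 -0.004 0 0 0 -0.0014 1"

```text
clock: 19.73
ee_pos: [0.4995, 0.0911, 0.1617]
tool_rot: [-0.165, 0.925, 0.214, -0.265]
ft_force: [0.2, -0.6, -3.7]
opening: 0.0083
```

Emit:
move_arm --series "0.004 -0.004 0 0.0001 0.0001 -0.0014 1; 0.004 -0.004 0 0 0 -0.0014 1; 0.004 -0.004 0 0.0001 0.0001 -0.0014 1; 0.004 -0.004 0 0.0001 0.0001 -0.0014 1; 0.004 -0.004 0 0 0 -0.0014 1"

```text
clock: 20.15
ee_pos: [0.5039, 0.0896, 0.167]
tool_rot: [-0.173, 0.921, 0.213, -0.277]
ft_force: [0.2, 1.3, -2.3]
opening: 0.0087
```

Emit:
move_arm --series "0.004 -0.004 0 0.0001 0.0001 -0.0014 1; 0.004 -0.004 0 0.0001 0.0001 -0.0014 1; 0.004 -0.004 0 0 0 -0.0014 1; 0.004 -0.004 0 0.0001 0.0001 -0.0014 1; 0.003 -0.003 0 0 0 -0.0011 1"

```text
clock: 20.57
ee_pos: [0.5081, 0.0881, 0.172]
tool_rot: [-0.179, 0.917, 0.212, -0.287]
ft_force: [0.4, -0.4, -3.2]
opening: 0.0086
```

```bash
python3 chk.py scene:24;python3 -c "
from station import manip
print(manip.get_state()['joint_positions'].round(2))"
```

```text
t 20.57 tilt 39.59 axis az 71.1 pivot err mm [-0.55 -0.28  0.31] F [ 0.4  -0.38 -3.17] M [-0.2  -0.52 -0.01] op 0.0086
[ 0.    0.64  1.3   0.22  1.86 -0.46]
```

View pics/scene24.png

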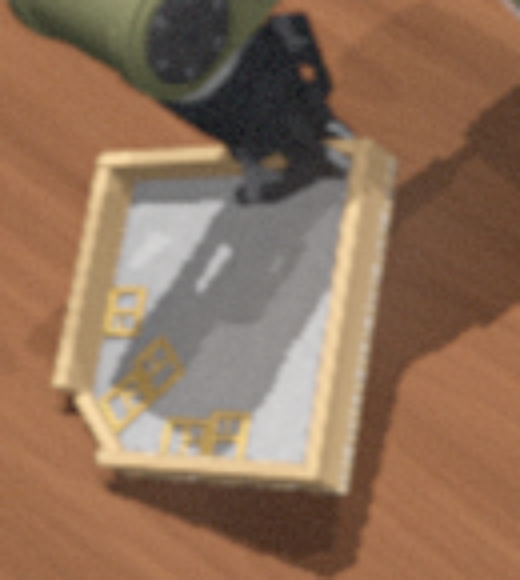

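Emit:
move_arm --series "0.004 -0.004 0 0 0 -0.0014 1; 0.004 -0.004 0 0 0 -0.0014 1; 0.004 -0.004 0 0.0001 0.0001 -0.0014 1; 0.004 -0.004 0 0.0001 0.0001 -0.0014 1; 0.004 -0.004 0 0 0 -0.0014 1"

```text
clock: 21.03
ee_pos: [0.5126, 0.0866, 0.1772]
tool_rot: [-0.186, 0.912, 0.211, -0.299]
ft_force: [0.6, -0.7, -2.7]
opening: 0.0088
```

Emit:
move_arm --series "0.004 -0.004 0 0.0001 0.0001 -0.0014 1; 0.004 -0.004 0 0 0 -0.0014 1; 0.004 -0.004 0 0.0001 0.0001 -0.0014 1; 0.004 -0.004 0 0.0001 0.0001 -0.0014 1; 0.004 -0.004 0 0 0 -0.0014 1"

```text
clock: 21.45
ee_pos: [0.5173, 0.085, 0.1821]
tool_rot: [-0.193, 0.907, 0.21, -0.31]
ft_force: [0.4, -0.4, -3.6]
opening: 0.0081
```

```bash
python3 chk.py scene:25
```

```text
t 21.45 tilt 42.83 axis az 71.1 pivot err mm [-0.82 -0.12  0.29] F [ 0.43 -0.43 -3.57] M [-0.3  -0.63  0.  ] op 0.0081
```

View pics/scene25.png

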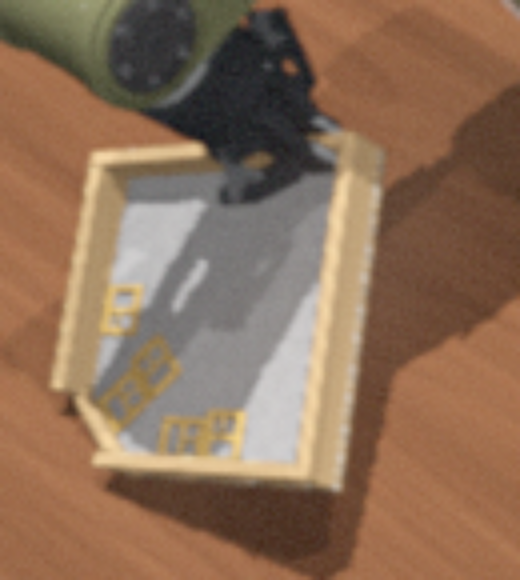

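Emit:
move_arm --series "0.004 -0.004 0 0 0 -0.0014 1; 0.004 -0.004 0 0 0 -0.0014 1; 0.004 -0.004 0 0.0001 0.0001 -0.0014 1; 0.004 -0.004 0 0.0001 0.0001 -0.0014 1; 0.004 -0.004 0 0 0 -0.0014 1"

```text
clock: 21.92
ee_pos: [0.5221, 0.0834, 0.187]
tool_rot: [-0.2, 0.902, 0.209, -0.321]
ft_force: [-0.1, 0.5, -3.8]
opening: 0.0085
```

Emit:
move_arm --series "0.004 -0.004 0 0.0001 0.0001 -0.0014 1; 0.004 -0.004 0 0 0 -0.0014 1; 0.004 -0.004 0 0.0001 0.0001 -0.0014 1; 0.004 -0.004 0 0.0001 0.0001 -0.0014 1; 0.004 -0.004 0 0 0 -0.0014 1"

```text
clock: 22.33
ee_pos: [0.5271, 0.0817, 0.1916]
tool_rot: [-0.207, 0.897, 0.208, -0.332]
ft_force: [0.8, -0.6, -3.4]
opening: 0.0085
```

```bash
python3 chk.py scene:26
```

```text
t 22.33 tilt 46.07 axis az 71.1 pivot err mm [-1.08 -0.06  0.28] F [ 0.81 -0.63 -3.43] M [-0.24 -0.65 -0.03] op 0.0085
```

View pics/scene26.png

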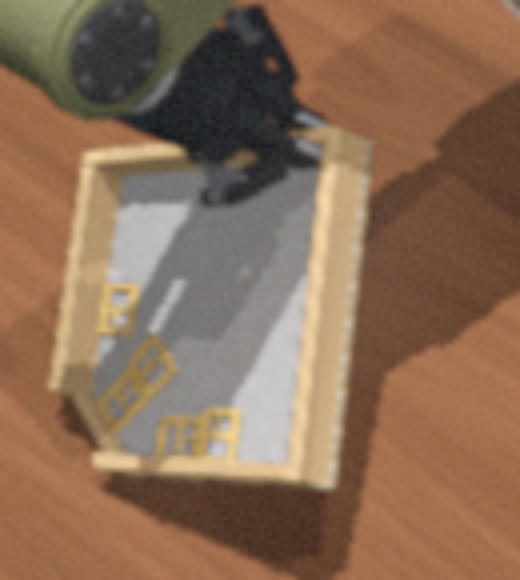

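Emit:
move_arm --series "0.004 -0.004 0 0.0001 0.0001 -0.0014 1; 0.004 -0.004 0 0.0001 0.0001 -0.0014 1; 0.004 -0.004 0 0.0001 0.0001 -0.0014 1; 0.004 -0.004 0 0.0001 0.0001 -0.0014 1; 0.004 -0.004 0 0 0 -0.0014 1"

```text
clock: 22.8
ee_pos: [0.5322, 0.0799, 0.1961]
tool_rot: [-0.214, 0.891, 0.206, -0.343]
ft_force: [0.3, -0.1, -1.8]
opening: 0.0085
```

Emit:
move_arm --series "0.004 -0.004 0 0.0001 0.0001 -0.0014 1; 0.004 -0.004 0 0 0 -0.0014 1; 0.004 -0.004 0 0.0001 0.0001 -0.0014 1; 0.004 -0.004 0 0.0001 0.0001 -0.0014 1; 0.004 -0.004 0 0 0 -0.0014 1"

```text
clock: 23.22
ee_pos: [0.5375, 0.0781, 0.2003]
tool_rot: [-0.221, 0.885, 0.205, -0.354]
ft_force: [0.2, -0.3, -1.6]
opening: 0.0081
```

```bash
python3 chk.py scene:27
```

```text
t 23.22 tilt 49.31 axis az 71.1 pivot err mm [-1.16 -0.04  0.12] F [ 0.23 -0.34 -1.6 ] M [-0.19 -0.54 -0.02] op 0.0081
```

View pics/scene27.png

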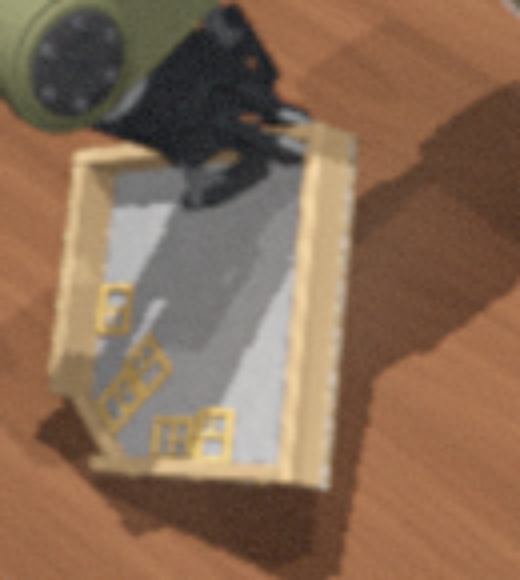

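Emit:
move_arm --series "0.003 -0.003 0 0.0001 0.0001 -0.0011 1; 0.003 -0.003 0 0.0001 0.0001 -0.0011 1; 0.003 -0.003 0 0 0 -0.0011 1; 0.003 -0.003 0 0.0001 0.0001 -0.0011 1; 0.003 -0.003 0 0 0 -0.0011 1"

```text
clock: 23.68
ee_pos: [0.5416, 0.0767, 0.2036]
tool_rot: [-0.226, 0.881, 0.204, -0.362]
ft_force: [-0.9, 0.3, -1.0]
opening: 0.0085
```

Emit:
move_arm --series "0.003 -0.003 0 0.0001 0.0001 -0.0011 1; 0.003 -0.003 0 0.0001 0.0001 -0.0011 1; 0.003 -0.003 0 0 0 -0.0011 1; 0.003 -0.003 0 0.0001 0.0001 -0.0011 1; 0.003 -0.003 0 0 0 -0.001 1"

```text
clock: 24.1
ee_pos: [0.5458, 0.0752, 0.2067]
tool_rot: [-0.231, 0.877, 0.203, -0.37]
ft_force: [-1.9, 0.1, -0.5]
opening: 0.0083
```

```bash
python3 chk.py scene:28;python3 -c "
from station import manip
print(manip.get_state()['joint_positions'].round(2))"
```

```text
t 24.1 tilt 51.75 axis az 71.1 pivot err mm [-0.93 -0.08  0.19] F [-1.86  0.13 -0.53] M [-0.1  -0.03 -0.03] op 0.0083
[-0.03  0.81  1.03  0.28  2.17 -0.44]
```

View pics/scene28.png

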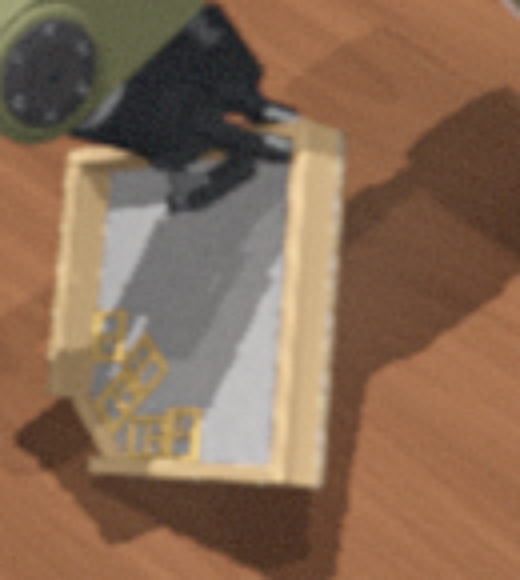

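Emit:
move_arm --series "0.001 -0.001 0 0 0 -0.0004 1; 0.001 -0.001 0 0 0 -0.0003 1; 0.001 -0.001 0 0 0 -0.0004 1; 0 0 0 0 0 0 1; 0 0 0 0 0 0 1"

```text
clock: 24.57
ee_pos: [0.5466, 0.075, 0.2072]
tool_rot: [-0.232, 0.876, 0.203, -0.372]
ft_force: [-1.7, 0.8, 0.3]
opening: 0.0083
```

```bash
python3 chk.py scene:29,top:29; python3 mv.py 28 29
```

```text
t 24.57 tilt 51.95 axis az 71.1 pivot err mm [-0.88 -0.12  0.2 ] F [-1.66  0.83  0.25] M [-0.13 -0.01  0.03] op 0.0083
diff px>25: 0
```

View pics/scene29.png

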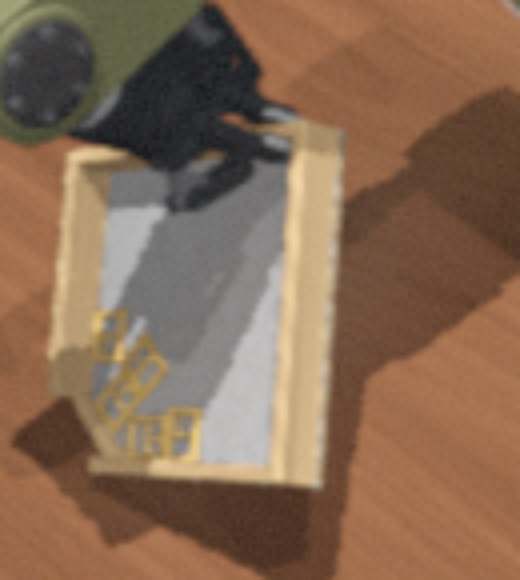

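View pics/top29.png

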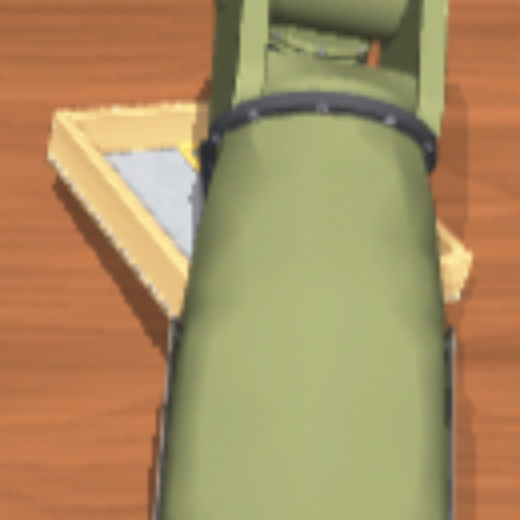

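```bash
cat > bk.py <<'E'
from h import *
import sys
def run(k,th,pts=None):
    im=pickle.load(open(f"scene{k}.pkl","rb"))
    T=Ro.from_euler('z',YAW).as_matrix();foot=C+T@[.12/2**.5,.12/2**.5,0];ax=T@(np.array([-1,1,0])/2**.5)
    M=Ro.from_rotvec(ax*np.deg2rad(th)).as_matrix()@T
    o=foot-M@[.12/2**.5,.12/2**.5,0]
    # rectified view of the floor, diagonal frame: u along outward diag, v along lip
    S=3;e1=np.array([1,1,0])/2**.5;e2=np.array([-1,1,0])/2**.5
    g=np.array([(a,b) for a in(-.03,.12) for b in(-.1,.1)])
    W=o+np.array([M@(e1*a+e2*b+[0,0,.009]) for a,b in g])
    src=proj(im,W).astype(np.float32);dst=np.array([((.1-b)*1e3*S,(.12-a)*1e3*S) for a,b in g],np.float32)
    H=cv2.getPerspectiveTransform(src,dst)
    r=cv2.warpPerspective(im["color"],H,(600,450),flags=cv2.INTER_CUBIC)[:,:,::-1].copy()
    for a in (.110,.1,.05,0): cv2.line(r,(0,int((.12-a)*3e3)),(12,int((.12-a)*3e3)),(0,0,255),1)
    cv2.line(r,(300-107,30),(300+107,30),(255,0,0),1)
    cv2.imwrite(f"pics/rect{k}.png",r)
run(sys.argv[1],float(sys.argv[2]))
E
python3 bk.py 29 51.95
```

```text
(no output)
```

View pics/rect29.png

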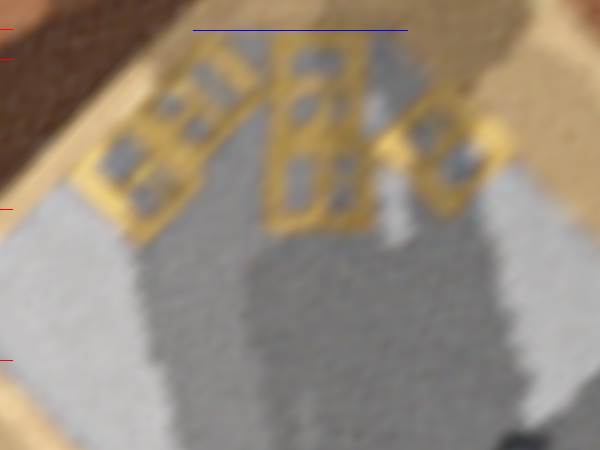

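Emit:
move_arm --series "0 0 0 0 0 0 1; 0 0 0 0 0 0 1; 0 0 0 0 0 0 1; 0 0 0 0 0 0 1; 0 0 0 0 0 0 1"

```text
clock: 25.08
ee_pos: [0.5466, 0.075, 0.2072]
tool_rot: [-0.232, 0.876, 0.203, -0.372]
ft_force: [-1.4, 0.7, 0.4]
opening: 0.0083
```

```bash
python3 chk.py scene:30; python3 mv.py 29 30; python3 tilt.py scene30.pkl
python3 - <<'E'
from h import *
a=pickle.load(open("scene30.pkl","rb"))["color"];b=pickle.load(open("scene0.pkl","rb"))["color"]
for n,(x0,x1,y0,y1) in dict(last=(340,390,252,356),hammer=(388,462,205,260),tub=(165,203,95,138),spool=(135,160,125,160)).items():
    print(n,np.median(abs(a[y0:y1,x0:x1].astype(int)-b[y0:y1,x0:x1])))
cv2.imwrite("pics/full30.png",a[:,:,::-1])
E
```

```text
t 25.08 tilt 51.96 axis az 71.1 pivot err mm [-0.89 -0.14  0.2 ] F [-1.36  0.71  0.35] M [-0.15 -0.06  0.04] op 0.0083
diff px>25: 0
scene30.pkl 2233 tilt 52.0 dir -18.9 res mm 1.93 floor z at lip inner 0.0719
last 10.0
hammer 9.0
tub 11.0
spool 8.0
```

View pics/full30.png

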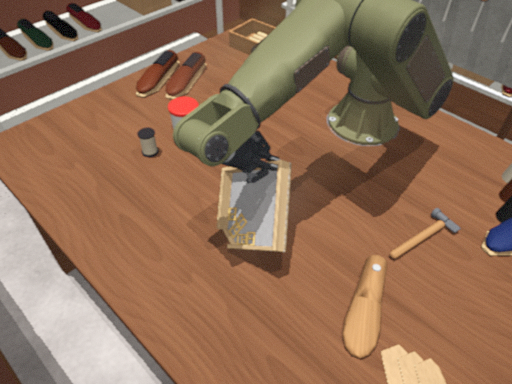

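Emit:
move_arm --series "0.002 -0.002 0 0 0 -0.0007 1; 0.002 -0.002 0 0.0001 0.0001 -0.0008 1; 0.002 -0.002 0 0 0 -0.0007 1; 0.002 -0.002 0 0 0 -0.0007 1; 0.002 -0.002 0 0 0 -0.0008 1"

```text
clock: 25.55
ee_pos: [0.5495, 0.074, 0.2093]
tool_rot: [-0.235, 0.873, 0.202, -0.377]
ft_force: [-1.3, 0.4, -1.4]
opening: 0.0081
```

Emit:
move_arm --series "0.002 -0.002 0 0 0 -0.0007 1; 0.002 -0.002 0 0.0001 0.0001 -0.0008 1; 0.002 -0.002 0 0 0 -0.0007 1; 0.002 -0.002 0 0 0 -0.0007 1; 0.002 -0.002 0 0 0 -0.0007 1"

```text
clock: 25.97
ee_pos: [0.5523, 0.073, 0.2114]
tool_rot: [-0.239, 0.87, 0.201, -0.382]
ft_force: [-0.3, 0.9, -2.7]
opening: 0.0084
```

Emit:
move_arm --series "0.002 -0.002 0 0 0 -0.0007 1; 0.002 -0.002 0 0.0001 0.0001 -0.0007 1; 0.002 -0.002 0 0 0 -0.0007 1; 0.001 -0.001 0 0 0 -0.0003 1; 0 0 0 0 0 0 1"

```text
clock: 26.38
ee_pos: [0.5542, 0.0724, 0.2127]
tool_rot: [-0.241, 0.867, 0.201, -0.386]
ft_force: [0.2, -0.2, -2.9]
opening: 0.0087
```

```bash
python3 chk.py scene:31; python3 bk.py 31 54.2
```

```text
t 26.38 tilt 54.15 axis az 71.1 pivot err mm [-0.83 -0.15  0.35] F [ 0.19 -0.23 -2.87] M [-0.25 -0.51 -0.03] op 0.0087
```

View pics/rect31.png

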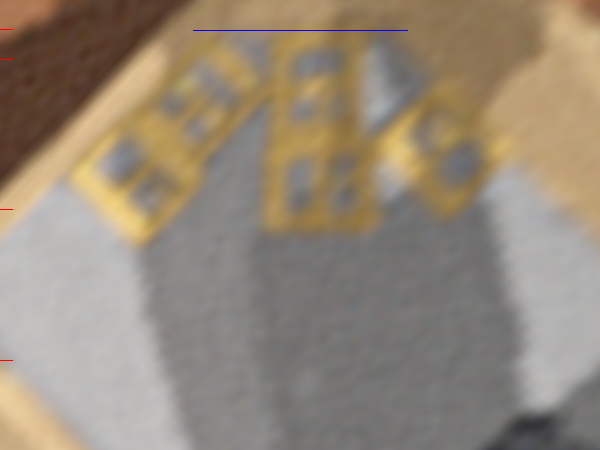

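Emit:
move_arm --series "0 0 0 0.0002 0.0002 0.0002 1; 0 0 0 0 0 0 1; 0 0 0 0 0 0 1; 0 0 0 0 0 0 1; 0 0 0 0 0 0 1"

```text
clock: 26.85
ee_pos: [0.5542, 0.0724, 0.2125]
tool_rot: [-0.241, 0.867, 0.201, -0.386]
ft_force: [-1.3, -0.3, -1.5]
opening: 0.0084
```

```bash
python3 chk.py scene:32; python3 mv.py 31 32; python3 tilt.py scene32.pkl
```

```text
t 26.85 tilt 54.14 axis az 71.1 pivot err mm [-0.91 -0.09  0.2 ] F [-1.29 -0.33 -1.47] M [-0.13 -0.24 -0.  ] op 0.0084
diff px>25: 0
scene32.pkl 2157 tilt 54.17 dir -18.8 res mm 2.08 floor z at lip inner 0.0817
```

View pics/scene32.png

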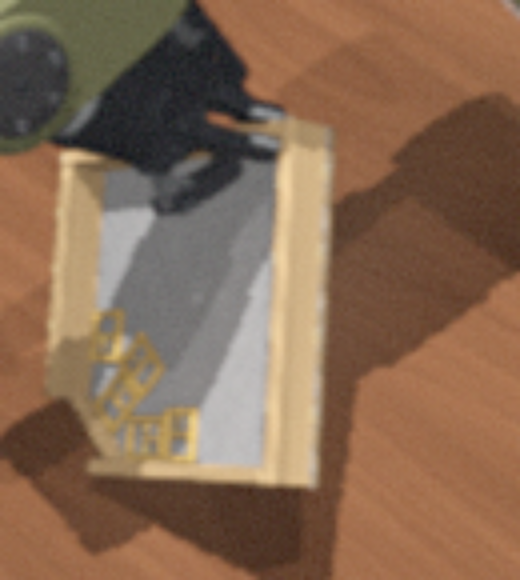

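Five buckles are gathered behind the lip, the tray is still, and the lip is carrying load on the bench. I'm handing the job in.

```bash
python3 -c "
from station import manip
print(manip.close_job())"
```

```text
the job is handed in; nothing more can be done
None
```

I pinched the tray wall beside its back corner and rocked it slowly about the lip foot. All five buckles are now bunched behind the lip, none spilled. I handed it in at about 27 s, with the arm still holding the tray tilted at 54°.

**Last checks:**
- **Tilt and stillness:** the tool pose and a plane fitted to the tray floor both give 54.1–54.2°. The last two scene pictures, half a second apart, show no change.
- **Lip on the bench:** the wrist carries only about 1.5 N of the tray's roughly 5 N, so the lip bears the rest. The computed lip-foot position is within about 1 mm of where it began.
- **Buckles:** all five are in the tray in one touching group. Two are in line at the lip, two lie against one side wall and one against the other. The farthest centre is about 53 mm back from the lip. Going from 52° to 54° did not pack them any tighter.
- **Other objects:** the last, tub, spool and hammer look unmoved in the final scene picture.

**Disagreements:**
- **Friction:** it was higher than stated. The buckles first slid at about 25° rather than 11–17°, and those along the walls came down only at about 50–52° rather than 30–40°. That is why the final tilt is so steep.
- **Top camera:** the arm blocked its view at the end, so the buckle positions come from the scene camera alone.

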